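Hold a wood sample flush on a tilted moisture meter

TASK

Take a moisture reading of the small pine block: flip the blue dust flap of the bench moisture meter fully up and back, off its sensing pad, then pick up the block, tilt it to match the sloping brass pad and hold its broad face flush and centred on the pad, lengthwise along it, with a gentle steady push that sinks the sprung pad about halfway. Finish while still gripping the block and pressing it there (do not let go), leave the meter head at its set slope and do not disturb the tape measure, the tin or the glue bottle.

Things in the scene. Friction and masses are not known exactly. Their poses are not given: they have to be found in the camera images.
- meter: bench moisture meter, fixed to the bench: grey base 130 x 100 x 22 mm (top deck at 25 mm), two cheeks 96 mm over their outsides (120 mm over the clamp knobs) that carry a tilting head on a level pivot 74 mm above the bench. Origin under the base's centre on the bench; its x axis points from the front (low side of the slope) to the back (high side), y along the pivot, z up
- tilt_head (a joint): slope of the meter's head in rad, 0 = level, set between 0.2 and 0.5 and clamped by stiff friction: the head's front edge (towards the meter's -x) goes down, its back edge up, turning about the pivot (the meter's y axis, 74 mm above the bench). The dark steel head plate is 100 x 72 mm, its upper face 8 mm above the pivot, and reaches from 40 mm in front of the pivot to 60 mm behind it
- pad_face (a point): centre of the upper face of the brass sensing pad, 60 mm (x, up the slope) x 32 mm (y, level); z is the outward normal of the sloped face. Unpressed it stands 12 mm proud of the head plate and 20 mm above the pivot along the normal. It moves with the pad
- pad (a joint): how far the sprung pad is pushed in along its normal, in m: 0 = out, 0.008 = bottomed; about 2.4 N to start it and 1.2 N more for each mm (7 N at 4 mm). It springs out again
- flap (a joint): angle of the blue dust flap in rad: 0 = shut over the pad, 2.6 = right back against its stop; it stays wherever it is left and turns with a light touch (under 1 N at its tab). The flap is a shallow cover 96 x 44 mm, its top 7 mm above the unpressed pad, hinged at the back (high) edge of the head
- flap_hinge (a point): point on the flap's hinge line, middle of its width; the line runs along its y axis (level). It lies 54 mm behind the pivot along the slope and 8 mm above it along the normal; axes are those of the sloped head (x up the slope, z normal)
- flap_tab (a point): grip point on the white tab (14 mm wide along y, 6 mm thick, 35 mm long) on the flap's free edge, at the low front when shut; 22 mm out from the flap's front wall, 13 mm from the tab's end. Shut, it lies 116 mm in front of the hinge line and 16.5 mm above it along the normal. Pinch it across its width from above and lead it round the hinge: it turns between the fingers
- head_edge (a point): middle of the upper back edge of the head plate, 60 mm behind the pivot; shows whether the head's slope was shifted
- sample_center (a point): centre of the pine block (the wood sample), brown plain wood, 40 mm (x) x 70 mm (y) x 22 mm (z), lying on a broad face on the bench, so the centre is 11 mm up; grip it across its 40 mm width. 0.10 to 0.2 kg
- sample: the same pine block; origin at the centre of its underside, axes as for its centre
- tape: yellow tape measure, 42 x 75 x 65 mm, standing on the bench; origin under its centre. Bystander
- tin: round green and white tin, 72 mm across, 27 mm high; origin under its centre. Bystander
- glue: cream plastic glue bottle, 46 mm across, 101 mm high, standing; origin under its centre. Bystander
There are look-alikes about, which are no part of the job. There is more than one size of the meter; the one meant has the size given above.

How it is judged:
By the outcome, as a careful person would: the job done as asked, in the order asked, and still so for the second after the job is handed in, while the arm keeps its last pose, push and grip.
It also fails if it takes over 51 s, if anything falls off the work surface, if the arm or the gripper's body presses on something with over 40 N, if the wrist force passes 120 N, or if a joint passes its speed limit or range.

ROBOT

A 6-joint arm with a two-finger parallel gripper is mounted at the origin on a cart in front of the work surface, level with it; the furniture and walls round the work are solid. World frame = base frame: x ahead of the robot, y to its left, z up, the work surface at z = 0. Lengths are in m, angles in rad, forces in N, time in s.
With the tool pointing down it reaches from about 0.325 to 0.775 m from the base axis. Payload 9.3 kg.
Tool frame: the origin (TCP) lies midway between the tips of the shut fingers; the grasp point (between the pads) lies 19 mm behind it; z points along the fingers, y is the direction in which the jaws open and shut (so a half turn about z gives the same grasp; the last joint's range is limited). The gripper opens to 85 mm and grips with 20 to 120 N. Pads are 22 mm wide; open, the fingers measure 114 mm over their backs; the gripper's body (76 mm by 85 mm) begins 54 mm behind the grasp point. The pads swing forward as they close: fully open they stand 13 mm farther back than shut.
Start: joints at [-0.153, 0.259, 0.021, 1.334, 0, 1.418], TCP at [0.55, -0, 0.231] pointing down, gripper open.
Joint ranges: [-3.04, 3.04], [-0.91, 1.82], [-1.04, 1.36], [-1.92, 1.95], [-1.52, 1.45], [-3.14, 3.14]. Speed limits (rad/s): [2.22, 2.22, 2.79, 3.14, 3.14, 3.14].

INTERFACE

Orientations are given as a unit quaternion [w, x, y, z].
In Python, from plant import ctrl, cams, ticket gives the robot as it stands.
- The arm moves only by the tool jog_arm, never from a script. Its argument "rows" is text: rows parted by semicolons, each of 5 numbers parted by spaces: the finger opening in m, from 0 to 0.0854, then the shift along the tool's x, y, z in m, then the turn about the tool's z in rad. In form: fingers dx dy dz turn; .... A call has 1 to 20 rows; each row shifts and turns the pose as measured when the row begins, along the tool's axes as they then stand; what a row does not reach is not made up. A row lasts 1/10 s, in which the tool goes at most 50 mm and 8.59 degrees, less where a joint would pass 70% of its speed; a pose out of reach is approached as far as the arm can. A call with a gripper value outside its range is refused whole. The fingers move at their own pace and stop on an object; "squeeze" is the grip in N (left out, the last holds). Time passes only in rows, so rows that do not move let the fingers close. It gives the time, the measured TCP pose, the force and the opening at its end, in the units of the state.
- ctrl.sense(): the state, without advancing time (a new reading comes with each control period).
- cams.snapshot(name): name is "scene" or "side" or "wrist"; returns a dict with "color" (420x560x3 uint8, red, green, blue), "camera_matrix" (3x3 intrinsics, pixels), "world_from_camera" (4x4, takes a point from camera to world coordinates). Camera axes: x right, y down, z forward; pixel columns grow to the right and rows downward; lengths in m; the calibration is good to about 2 mm. A picture is of the moment at which its call begins. There is no depth.
- ticket.sign_off(): hands the job in, once; it reports no verdict.
Trained networks look in a picture, given as the dict that the camera call returned (one of the last four; its "shot" number tells which), for a name from the list of things; names that differ only in an ending like _2 or _b are one class to them, and where a whole thing is asked for, a point or a joint stands for the part that bears it (a point fixed in the world has none). Each returns a list of dicts, best first, with "p" (0 to 1); they miss things now and then, are a little off and sometimes report something else, mostly with a low value. They report only what shows in the picture. A call takes as long as a camera call. They do not tell look-alikes from the thing itself.
- cams.cut_out(picture, query): "mask" (420x560 bool, what is visible of it) and "point" ([column, row] in pixels, amid what is visible of it).
The state is a dict: "time_s": time; "joint_pos": joint angles; "dq": joint speeds; "joint_torque": joint torques, N m; "eef_pos": TCP position; "tcp_rot": TCP orientation; "wrist_force": force on the tool from outside, world axes, zero at the start; "ft_torque": the same for the moment, N m; "opening": finger opening in m.
Only numpy, scipy, OpenCV 4.12 (cv2) and the standard library are available. Lean on these libraries where they do the work, as an engineer would, in place of code of your own. Each camera call takes 0.05 s, during which the arm holds its last target.

## Working session

There is one attempt and no reset: what is moved stays moved. The work goes in short steps, Python scripts to look and compute and a tool call to move; the robot and the scene stay as the last step left them, time stands still between calls to the robot, and variables do not carry over. Pictures are saved under pics/ and viewed, and the job is handed in when it is done.

Besides the shell and the picture viewer there is one more tool, called as a command line: name --argument value ..., lists and objects as JSON in quotes. jog_arm: Moves the arm, as the interface text tells. Its arguments: {"type":"object","properties":{"rows":{"type":"string"},"squeeze":{"type":"number"}},"required":["rows"]}

```bash
ls; mkdir -p pics; python3 - <<'E'
from plant import ctrl,cams,ticket
import cv2,pickle
print(ctrl.sense())
for n in ["scene","side"]:
    s=cams.snapshot(n); cv2.imwrite(f"pics/{n}0.png",s["color"][:,:,::-1]); pickle.dump(s,open(f"{n}0.pkl","wb"))
    print(n,s["camera_matrix"].tolist(),s["world_from_camera"].round(4).tolist())
    for q in ["meter","flap","flap_tab","sample","tape","tin","glue"]:
        print(q,[(round(r["p"],2),[round(float(v)) for v in r["point"]],int(r["mask"].sum())) for r in cams.cut_out(s,q)])
E
```

```text
pics
{'time_s': 0.0, 'joint_pos': array([-1.52595809e-01,  2.59204932e-01,  2.07307682e-02,  1.33365314e+00,
       -1.92640257e-05,  1.41820704e+00]), 'dq': array([-0.00110123, -0.0015959 ,  0.00011408,  0.00039921, -0.00036424,
       -0.00174936]), 'joint_torque': array([-2.65873996e-04, -5.55637658e+01,  3.44536042e+01,  1.31759423e-02,
       -2.94380488e-04,  4.47349430e-05]), 'eef_pos': array([5.49724280e-01, 3.42739130e-05, 2.30647026e-01]), 'tcp_rot': array([-5.30935578e-04,  7.07108927e-01,  7.07104322e-01, -4.01344000e-04]), 'wrist_force': array([ 0.52152202, -0.68608345,  0.13813684]), 'ft_torque': array([-0.0320809 , -0.00500355, -0.00380527]), 'opening': 0.08550093453958776}
scene [[483.3131726090368, 0.0, 280.0028244905053], [0.0, 483.3131726090368, 212.01372144985152], [0.0, 0.0, 1.0]] [[0.4861, -0.5752, 0.6579, -0.1143], [-0.8737, -0.3357, 0.352, -0.4424], [0.0184, -0.7459, -0.6658, 0.785], [0.0, 0.0, 0.0, 1.0]]
meter [(0.74, [318, 269], 1992), (0.62, [260, 230], 3070), (0.62, [259, 210], 1483)]
flap [(0.89, [319, 252], 516), (0.55, [255, 210], 1040)]
flap_tab [(0.66, [320, 250], 635), (0.64, [255, 208], 1056), (0.64, [261, 212], 1492)]
sample [(0.94, [351, 326], 925)]
tape [(0.59, [355, 227], 819)]
tin [(0.69, [406, 272], 888)]
glue [(0.56, [235, 171], 421)]
side [[406.96148908512737, 0.0, 274.95666210912407], [0.0, 406.96148908512737, 212.94443873304772], [0.0, 0.0, 1.0]] [[-0.9999, 0.0028, 0.0157, 0.5536], [-0.0137, 0.3539, -0.9352, 0.8059], [-0.0082, -0.9353, -0.3538, 0.4504], [0.0, 0.0, 0.0, 1.0]]
meter [(0.75, [275, 253], 2645), (0.7, [278, 234], 1154), (0.59, [295, 218], 578)]
flap [(0.66, [294, 214], 278), (0.44, [278, 234], 1117)]
flap_tab [(0.81, [291, 213], 249), (0.57, [281, 231], 610)]
sample [(0.64, [320, 221], 251), (0.32, [258, 212], 271)]
tape [(0.69, [236, 226], 508)]
tin [(0.64, [254, 211], 286)]
glue [(0.6, [186, 294], 1128)]
```

View pics/scene0.png

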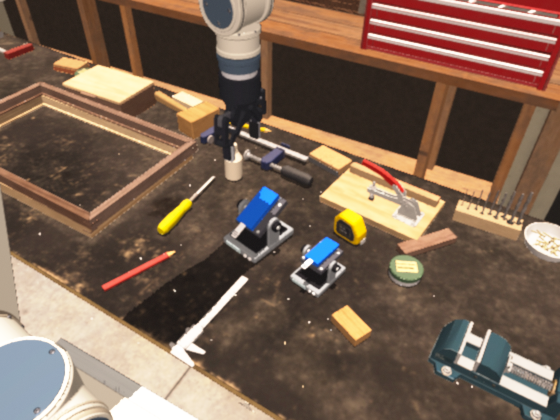

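View pics/side0.png

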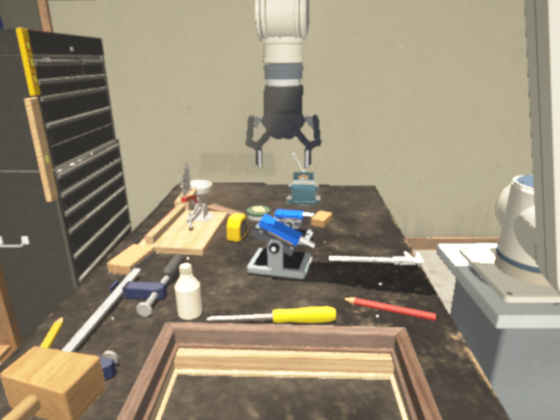

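```bash
python3 - <<'E'
import cv2
a=cv2.imread("pics/scene0.png")[150:360,200:450]; cv2.imwrite("pics/s0c.png",cv2.resize(a,None,fx=2.8,fy=2.8,interpolation=3))
a=cv2.imread("pics/side0.png")[130:350,150:400]; cv2.imwrite("pics/d0c.png",cv2.resize(a,None,fx=2.7,fy=2.7,interpolation=3))
E
```

```text
(no output)
```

View pics/s0c.png

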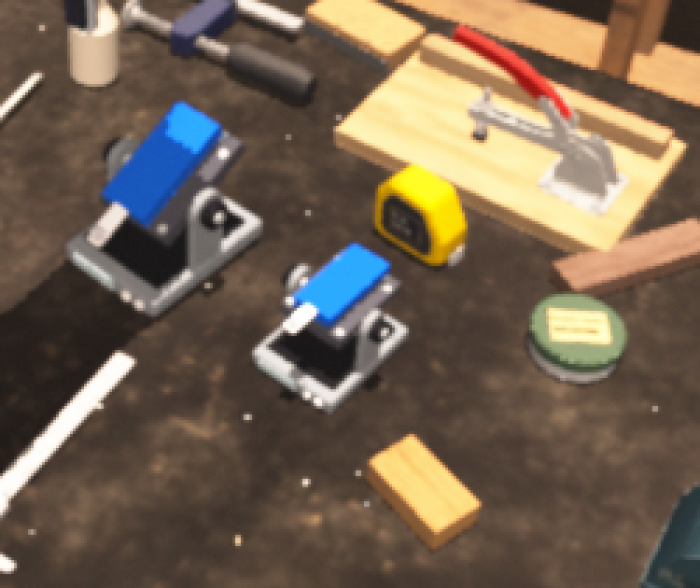

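View pics/d0c.png

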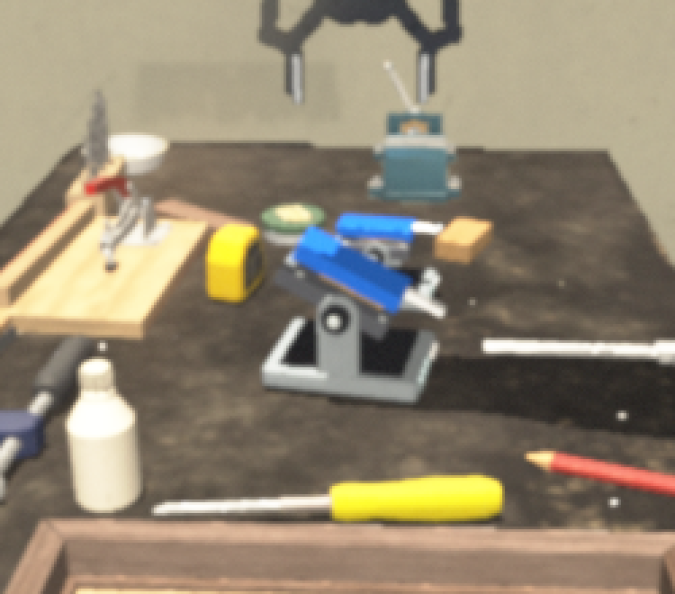

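Two meters are in view: the big one at scene (258,225) and the small one at (319,265). Both have a blue flap with a white tab. The block is at (351,326); the other wood, at (427,242) and (330,158), is the wrong shape. I'll measure both meters to choose.

```bash
cat > h.py <<'E'
import numpy as np,cv2,pickle
from scipy.optimize import least_squares
def ray(s,px):
    K=s["camera_matrix"];T=s["world_from_camera"]
    d=T[:3,:3]@np.linalg.solve(K,[px[0],px[1],1.]); return T[:3,3],d
def onz(s,px,z):
    o,d=ray(s,px); return o+d*(z-o[2])/d[2]
def proj(s,P):
    P=np.atleast_2d(P);T=s["world_from_camera"];c=(P-T[:3,3])@T[:3,:3]; q=c@s["camera_matrix"].T; return q[:,:2]/q[:,2:]
def crop(img,x0,y0,w,h,f,name):
    a=img[y0:y0+h,x0:x0+w,::-1]; cv2.imwrite(name,cv2.resize(np.ascontiguousarray(a),None,fx=f,fy=f,interpolation=cv2.INTER_CUBIC))
E
python3 - <<'E'
from h import *
s=pickle.load(open("scene0.pkl","rb"));d=pickle.load(open("side0.pkl","rb"))
crop(s["color"],215,180,135,115,5.9,"pics/sm.png")
crop(d["color"],235,190,110,90,7,"pics/dm.png")
E
```

```text
(no output)
```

View pics/sm.png

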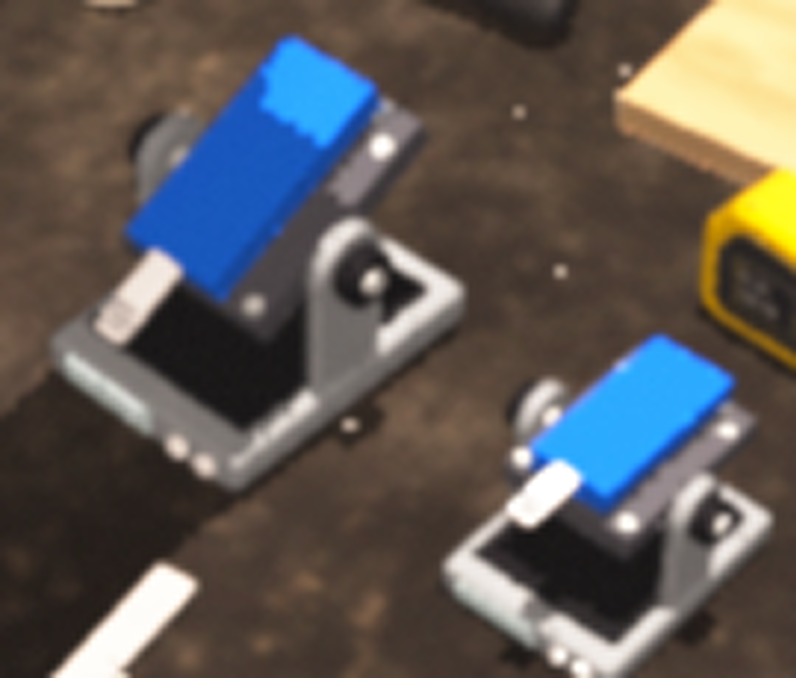

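View pics/dm.png

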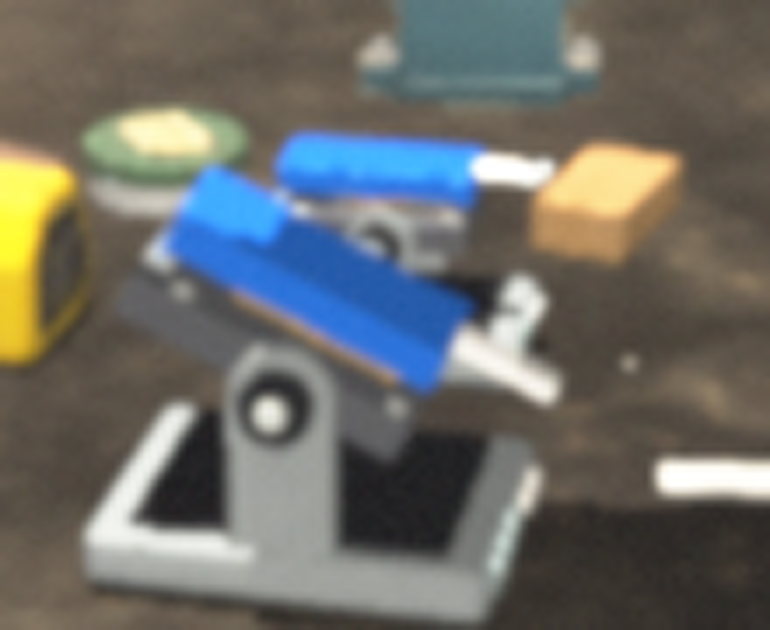

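```bash
cat > fit.py <<'E'
from h import *
s=pickle.load(open("scene0.pkl","rb"));d=pickle.load(open("side0.pkl","rb"))
S=lambda x,y:np.array([215+x/5.9,180+y/5.9])
D=lambda x,y:np.array([235+x/7,190+y/7])
for nm,c in [("big",[S(57,347),S(237,465),S(463,292)]),("small",[S(447,568),S(610,670),S(770,520)])]:
    p=[onz(s,q,.024) for q in c]
    print(nm,np.round(p,3).tolist(),"width",np.linalg.norm(p[0]-p[1]),"len",np.linalg.norm(p[1]-p[2]))
# model of big: local pts; head pts given slope
def model(P,q):
    x,y,yaw,t=P; 
    out=[]
    for kind,v in q:
        v=np.array(v,float)
        if kind=="h":
            ct,st=np.cos(t),np.sin(t)
            v=np.array([v[0]*ct-v[2]*st, v[1], .074+v[0]*st+v[2]*ct])
        out.append([x+v[0]*np.cos(yaw)-v[1]*np.sin(yaw),y+v[0]*np.sin(yaw)+v[1]*np.cos(yaw),v[2]])
    return np.array(out)
# flap: hinge at (54,8), top 27 above pivot normal; front wall 54-94=-40 ; 96x44
A=[(s,("b",(-.065,.05,.022)),S(55,347)),(s,("b",(-.065,-.05,.022)),S(237,462)),(s,("b",(.065,-.05,.022)),S(463,288)),
   (s,("h",(-.040,.022,.027)),S(128,232)),(s,("h",(-.040,-.022,.027)),S(222,283)),(s,("h",(.056,-.022,.027)),S(378,90)),(s,("h",(.056,.022,.027)),S(287,38)),
   (s,("b",(0,-.06,.074)),S(374,280)),
   (s,("h",(.060,-.036,.008)),S(424,130)),
   (d,("b",(.065,.05,.022)),D(88,547)),(d,("b",(-.065,.05,.022)),D(487,590)),(d,("b",(0,.06,.074)),D(270,412)),
   (d,("h",(-.040,.022,.027)),D(445,335)),(d,("h",(.056,.022,.027)),D(175,240)),(d,("h",(.056,-.022,.027)),D(215,168)),
   (d,("h",(-.075,.0,.0245)),D(557,390)),(s,("h",(-.075,.0,.0245)),S(108,330)),
]
def res(P):
    m=model(P,[a[1] for a in A]); return np.concatenate([proj(a[0],m[i])[0]-a[2] for i,a in enumerate(A)])
r=least_squares(res,[.55,.0,.0,.4],loss="soft_l1")
if __name__=="__main__":
    print(r.x, np.round(res(r.x).reshape(-1,2),1).tolist())
E
python3 fit.py
```

```text
big [[0.498, 0.023, 0.024], [0.48, -0.067, 0.024], [0.601, -0.095, 0.024]] width 0.09149493635843206 len 0.12413269162556693
small [[0.475, -0.156, 0.024], [0.463, -0.225, 0.024], [0.552, -0.245, 0.024]] width 0.07002988275977451 len 0.09163417267856758
[ 0.55563589 -0.03151176 -0.21909851  0.40447409] [[-1.5, -2.2], [-0.1, 0.7], [1.0, -0.7], [-0.6, -1.0], [-1.8, -0.0], [0.0, -0.8], [0.5, -0.7], [0.9, 0.6], [0.3, -1.6], [-0.4, -2.6], [0.5, -2.5], [0.8, 0.2], [1.1, 2.0], [0.0, -3.8], [-0.6, -0.5], [0.6, -2.1], [-0.1, 0.1]]
```

```bash
python3 - <<'E'
from fit import *
P=r.x
def draw(img,sn,f,off,P):
    def ln(k,pts,col):
        m=proj(sn,model(P,[(k,p) for p in pts])); m=((m-off)*f).astype(int)
        cv2.polylines(img,[m.reshape(-1,1,2)],True,col,1)
    for z in(.0,.022): ln("b",[(-.065,.05,z),(-.065,-.05,z),(.065,-.05,z),(.065,.05,z)],(0,255,255))
    ln("h",[(-.04,.036,.008),(-.04,-.036,.008),(.06,-.036,.008),(.06,.036,.008)],(0,255,0))
    ln("h",[(-.04,.022,.027),(-.04,-.022,.027),(.056,-.022,.027),(.056,.022,.027)],(0,0,255))
    ln("h",[(-.04,.007,.0245),(-.04,-.007,.0245),(-.075,-.007,.0245),(-.075,.007,.0245)],(255,0,255))
a=cv2.imread("pics/sm.png");draw(a,s,5.9,[215-.5+.08,180-.42],P);cv2.imwrite("pics/smo.png",a)
a=cv2.imread("pics/dm.png");draw(a,d,7,[234.6,189.6],P);cv2.imwrite("pics/dmo.png",a)
E
```

```text
big [[0.498, 0.023, 0.024], [0.48, -0.067, 0.024], [0.601, -0.095, 0.024]] width 0.09149493635843206 len 0.12413269162556693
small [[0.475, -0.156, 0.024], [0.463, -0.225, 0.024], [0.552, -0.245, 0.024]] width 0.07002988275977451 len 0.09163417267856758
```

View pics/smo.png

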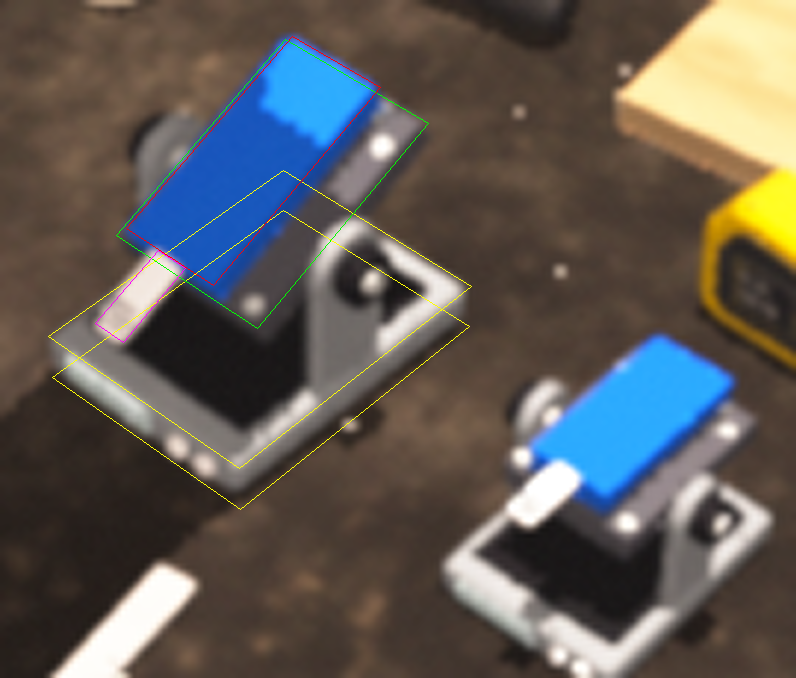

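View pics/dmo.png

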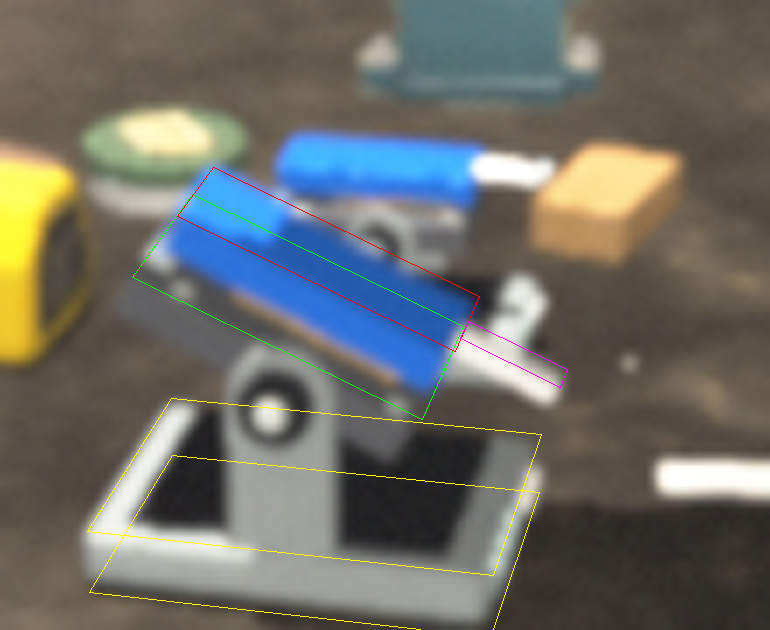

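```bash
sed -i 's/,\.022))/,.025))/g' fit.py; cat >> fit.py <<'E'
def res2(q):
    R=res(q[:4]).reshape(-1,2)
    for i,a in enumerate(A): R[i]+= q[4:6] if a[0] is s else q[6:8]
    return np.r_[R.ravel(),q[4:]*1.0]
r2=least_squares(res2,np.r_[r.x,0,0,0,0],loss="soft_l1")
if __name__=="__main__":
    print(r2.x.round(4), np.round(res2(r2.x)[:-4].reshape(-1,2),1).tolist())
    # sample
    p=[onz(s,q,.022) for q in []]
E
python3 fit.py|tail -2
python3 - <<'E'
from h import *
s=pickle.load(open("scene0.pkl","rb"));d=pickle.load(open("side0.pkl","rb"))
crop(s["color"],320,295,70,60,10,"pics/sb.png")
crop(d["color"],295,195,50,45,12,"pics/db.png")
E
```

```text
[ 0.55529699 -0.03178949 -0.22081126  0.40074688] [[-1.6, -3.1], [-0.1, -0.2], [1.1, -1.5], [-0.6, -1.0], [-1.8, 0.0], [0.1, -0.7], [0.6, -0.6], [0.9, 0.8], [0.4, -1.4], [-0.4, -3.9], [0.6, -3.8], [0.9, 0.1], [1.2, 1.9], [0.1, -3.8], [-0.5, -0.5], [0.7, -2.2], [-0.2, 0.1]]
[ 0.5563 -0.0306 -0.2158  0.3984  0.159   0.9938 -0.0043  1.3428] [[-1.6, -2.4], [0.0, 0.3], [1.0, -1.1], [-0.6, -0.4], [-1.7, 0.5], [0.0, -0.2], [0.5, -0.0], [0.9, 1.3], [0.3, -0.9], [-0.8, -2.2], [0.3, -2.3], [0.6, 1.7], [0.8, 3.3], [-0.4, -2.2], [-1.1, 1.1], [0.4, -0.8], [-0.1, 0.7]]
```

View pics/sb.png

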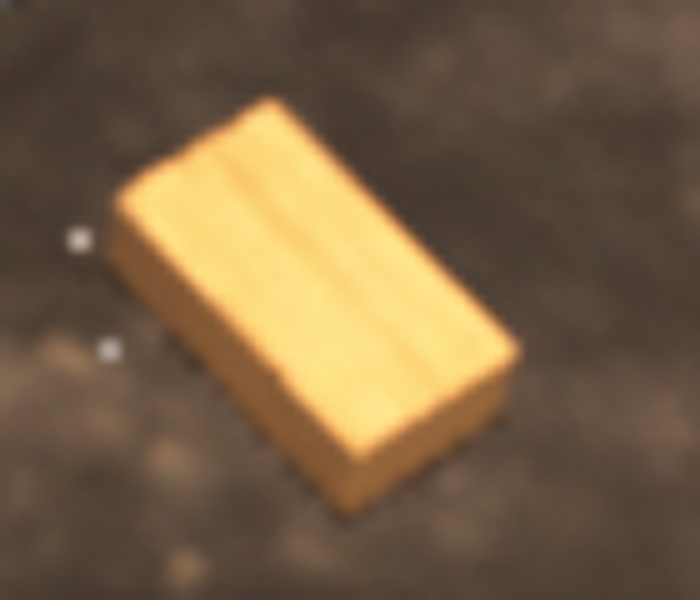

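```bash
sed -i 's/,\.025))/,.022))/g' fit.py; python3 fit.py|tail -1; python3 - <<'E'
from h import *
s=pickle.load(open("scene0.pkl","rb"))
px=[np.array([320,295])+(np.array(q)-4.5)/10 for q in [(113,200),(272,97),(521,350),(360,460)]]
c=np.array([onz(s,q,.022) for q in px]);print(c.round(4).tolist(),c.mean(0))
print([np.linalg.norm(c[i]-c[(i+1)%4]).round(4) for i in range(4)])
l=(c[2]+c[3]-c[0]-c[1])/2;print("long axis dir",np.arctan2(l[1],l[0]),"width dir", np.arctan2(*(c[1]+c[2]-c[0]-c[3])[[1,0]]))
E
```

```text
[ 0.5565 -0.0306 -0.2151  0.4019  0.1539  0.8539  0.0467  1.1083] [[-1.5, -1.6], [0.1, 1.1], [1.0, -0.3], [-0.6, -0.5], [-1.7, 0.4], [-0.0, -0.4], [0.4, -0.2], [0.9, 1.0], [0.3, -1.1], [-0.8, -1.2], [0.3, -1.3], [0.5, 1.5], [0.8, 3.2], [-0.4, -2.5], [-1.1, 0.8], [0.3, -0.9], [-0.0, 0.6]]
[[0.4306, -0.2671, 0.022], [0.4685, -0.2839, 0.022], [0.4376, -0.3477, 0.022], [0.4004, -0.3306, 0.022]] [ 0.43423908 -0.30732144  0.022     ]
[np.float64(0.0415), np.float64(0.0709), np.float64(0.0409), np.float64(0.0703)]
long axis dir -2.0182673490198413 width dir -0.42425832197861296
```

jog_arm --rows "0.085 0 0 0 -0.149;0.085 0 0 0 -0.149;0.085 0 0 0 -0.149;0.085 0 0 0 -0.149;0.085 0 0 0 -0.149;0.085 0 0 0 -0.149;0.085 0 0 0 -0.149;0.085 0 0 0 -0.149;0.085 0 0 0 -0.149"

```text
time_s: 1.7
eef_pos: [0.55, -0.0, 0.2314]
tcp_rot: [0.0, 0.108, 0.994, 0.0]
wrist_force: [1.0, 0.1, 0.1]
opening: 0.0851
```

```bash
cat >> h.py <<'E'
def Rq(q):
    from scipy.spatial.transform import Rotation as Ro
    return Ro.from_quat([q[1],q[2],q[3],q[0]]).as_matrix()
def st():
    from plant import ctrl
    x=ctrl.sense(); R=Rq(x["tcp_rot"]); return x,R,x["eef_pos"]
def to(target):
    x,R,p=st(); print("t",round(x["time_s"],2),"p",p.round(4),"toolshift",(R.T@(np.array(target)-p)).round(4),"yang",round(float(np.arctan2(R[1,1],R[0,1])),4),"z",R[:,2].round(3),"F",x["wrist_force"].round(1),"open",round(x["opening"],4),"q",x["joint_pos"].round(3).tolist())
E
python3 - <<'E'
from h import *
from plant import cams
to([.4915,-.0164,.16])
w=cams.snapshot("wrist");pickle.dump(w,open("w1.pkl","wb"));cv2.imwrite("pics/w1.png",w["color"][:,:,::-1])
E
```

```text
t 1.7 p [ 0.55   -0.      0.2314] toolshift [ 0.0537 -0.0285  0.0714] yang 1.3549 z [ 0. -0. -1.] F [1.  0.1 0.1] open 0.0851 q [-0.153, 0.258, 0.022, 1.334, 0.0, 0.063]
```

View pics/w1.png

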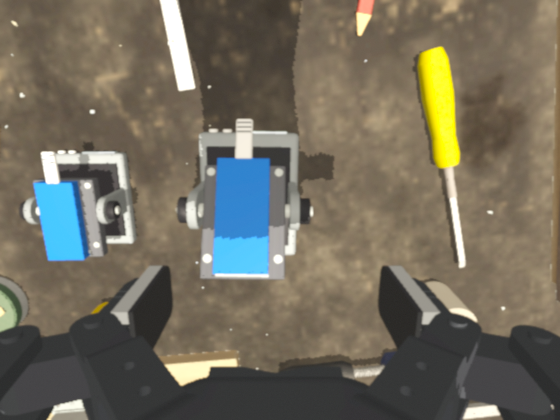

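```bash
python3 - <<'E'
from h import *
w=pickle.load(open("w1.pkl","rb"));crop(w["color"],170,110,150,180,4.4,"pics/w1c.png")
print(w["world_from_camera"].round(3).tolist(),w["camera_matrix"][0])
E
```

```text
[[0.215, 0.941, 0.26, 0.483], [0.977, -0.207, -0.056, 0.014], [0.001, 0.266, -0.964, 0.374], [0.0, 0.0, 0.0, 1.0]] [348.48795572   0.         274.92751693]
```

View pics/w1c.png

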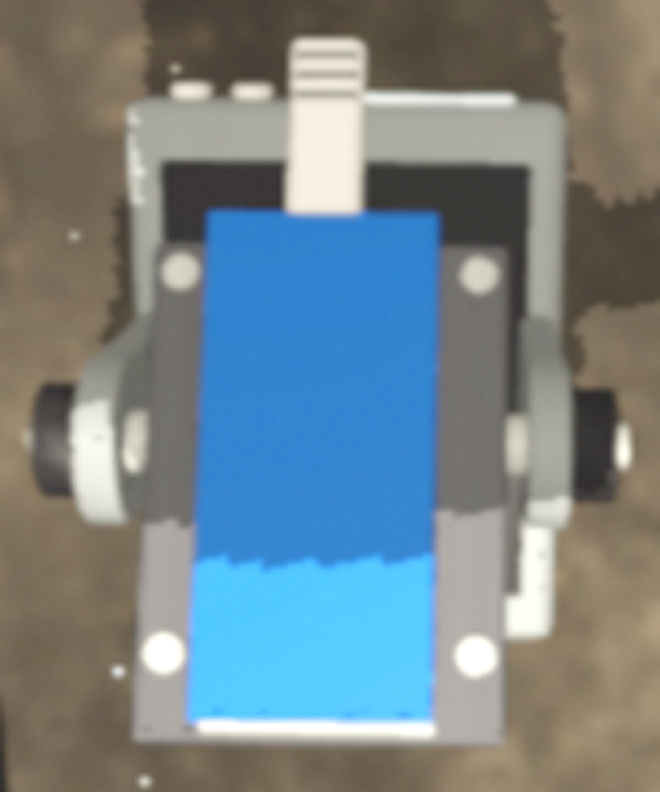

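```bash
cat > fit3.py <<'E'
from fit import *
w=pickle.load(open("w1.pkl","rb"))
W=lambda x,y:np.array([170+x/4.4-.4,110+y/4.4-.4])
A2=A+[(w,("b",(-.065,-.05,.022)),W(130,103)),(w,("b",(-.065,.05,.022)),W(565,105)),(w,("b",(.065,.05,.022)),W(552,636)),
(w,("h",(-.04,-.036,.008)),W(157,246)),(w,("h",(-.04,.036,.008)),W(508,250)),(w,("h",(.06,-.036,.008)),W(134,740)),(w,("h",(.06,.036,.008)),W(504,742)),
(w,("h",(-.04,-.022,.027)),W(206,210)),(w,("h",(-.04,.022,.027)),W(440,211)),(w,("h",(-.075,0,.0245)),W(328,40)),(w,("b",(0,-.06,.074)),W(33,438)),(w,("b",(0,.06,.074)),W(615,445))]
ids={id(s):0,id(d):1,id(w):2}
def res3(q):
    m=model(q[:4],[a[1] for a in A2])
    R=np.array([proj(a[0],m[i])[0]-a[2]+q[4+2*ids[id(a[0])]:6+2*ids[id(a[0])]] for i,a in enumerate(A2)])
    return np.r_[R.ravel(),q[4:]*1.5]
r3=least_squares(res3,np.r_[r.x,np.zeros(6)],loss="soft_l1")
if __name__=="__main__":
    print(r3.x.round(4)); print(np.round(res3(r3.x)[:-6].reshape(-1,2),1).tolist())
    J=r3.jac; print("sd",np.sqrt(np.diag(np.linalg.inv(J.T@J)))[:4])
    P=r3.x[:4]; print("tab,padface,hinge",model(P,[("h",(-.062,0,.0245)),("h",(0,0,.020)),("h",(.054,0,.008))]).round(4))
    def headpt(a): # tab grip point at flap angle a
        v=np.array([-.116,.0165]);c,s_=np.cos(a),np.sin(a)
        # rotation front up and over: (-1,0)->(0,1)
        return ("h",(.054+c*v[0]+s_*v[1],0,.008-s_*v[0]+c*v[1]))
    for a in np.arange(0,2.7,.2): print(round(a,1),model(P,[headpt(a)])[0].round(4))
E
python3 fit3.py|tail -19; python3 -c "
from h import *
to([0,0,0])"
```

```text
[[-1.4, -2.1], [-0.3, 0.8], [1.1, -0.3], [-0.6, -0.6], [-2.0, 0.4], [-0.1, -0.5], [0.5, -0.5], [0.7, 1.0], [0.3, -1.3], [-1.0, -1.6], [-0.1, -1.3], [0.2, 1.2], [0.7, 3.3], [-0.2, -3.1], [-0.6, 0.2], [0.2, -0.5], [-0.2, 0.5], [-1.9, -0.9], [0.6, -0.3], [0.2, 1.5], [-1.2, -1.8], [0.2, -1.9], [-0.6, 0.7], [0.6, 0.9], [-0.0, 0.0], [-0.4, 0.3], [-0.1, 0.3], [0.1, 0.2], [2.3, -0.1]]
sd [0.00063096 0.0006569  0.0047744  0.01740762]
tab,padface,hinge [[ 0.4922 -0.0147  0.0713]
 [ 0.5492 -0.0278  0.0923]
 [ 0.602  -0.04    0.1032]]
0.0 [ 0.4922 -0.0147  0.0713]
0.2 [ 0.4882 -0.0138  0.0943]
0.4 [ 0.4887 -0.0139  0.1177]
0.6 [ 0.4938 -0.0151  0.1405]
0.8 [ 0.5032 -0.0172  0.1618]
1.0 [ 0.5165 -0.0203  0.1808]
1.2 [ 0.5332 -0.0241  0.1967]
1.4 [ 0.5527 -0.0286  0.2089]
1.6 [ 0.5741 -0.0336  0.2168]
1.8 [ 0.5967 -0.0388  0.2202]
2.0 [ 0.6194 -0.044   0.219 ]
2.2 [ 0.6415 -0.0491  0.2131]
2.4 [ 0.662  -0.0538  0.2029]
2.6 [ 0.6801 -0.058   0.1887]
t 1.75 p [ 0.55   -0.      0.2314] toolshift [ 0.5383 -0.1128  0.2313] yang 1.3642 z [ 0. -0. -1.] F [-0.3 -0.4  0.6] open 0.0849 q [-0.153, 0.258, 0.021, 1.334, -0.0, 0.054]
```

```bash
python3 fit3.py|grep -v big|sed -n 2,3p|cut -c1-90; python3 -c "
from h import *
to([.4922,-.0147,.055])"
```

```text
[ 0.5571 -0.0296 -0.2264  0.4175  0.4306  0.9444  0.2884  0.689   0.118
 -0.0623]
t 1.75 p [ 0.55   -0.      0.2314] toolshift [ 0.0536 -0.0262  0.1764] yang 1.3642 z [ 0. -0. -1.] F [-0.3 -0.4  0.6] open 0.0849 q [-0.153, 0.258, 0.021, 1.334, -0.0, 0.054]
```

jog_arm --rows "0.04 0.027 -0.013 0.02 0.01;0.04 0.027 -0.013 0.03 0.01;0.04 0 0 0.04 0;0.04 0 0 0.03 0;0.04 0 0 0 0"

```text
time_s: 2.25
eef_pos: [0.4906, -0.0146, 0.109]
tcp_rot: [0.002, 0.12, 0.993, -0.0]
wrist_force: [-1.5, -0.7, 0.6]
opening: 0.0401
```

```bash
python3 - <<'E'
from h import *
from plant import cams
to([.4922,-.0147,.055])
w=cams.snapshot("wrist");pickle.dump(w,open("w2.pkl","wb"));cv2.imwrite("pics/w2.png",w["color"][:,:,::-1])
print(proj(w,[.4922,-.0147,.0713]))
E
```

```text
t 2.25 p [ 0.4906 -0.0146  0.109 ] toolshift [-0.0013  0.0003  0.054 ] yang 1.3295 z [ 0.005 -0.001 -1.   ] F [-1.5 -0.7  0.6] open 0.0401 q [-0.201, 0.227, -0.348, 0.992, 0.0, 0.04]
[[275.94162295 245.9513353 ]]
```

View pics/w2.png

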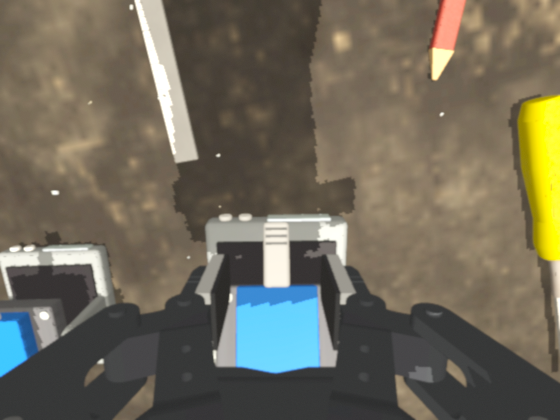

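The tab is at (277,255), midway between the pads. I'll descend and pinch it.

jog_arm --rows "0.04 -0.001 0 0.03 -0.015;0.04 0 0 0.024 0;0.0 0 0 0 0;0.0 0 0 0 0;0.0 0 0 0 0;0.0 0 0 0 0" --squeeze 20

```text
time_s: 2.9
eef_pos: [0.498, -0.0157, 0.065]
tcp_rot: [0.008, 0.115, 0.993, -0.001]
wrist_force: [-3.8, -0.7, -3.1]
opening: 0.0132
```

```bash
python3 -c "
from h import *
to([.4882,-.0138,.0943-.017])"
```

```text
t 2.9 p [ 0.498  -0.0157  0.065 ] toolshift [ 0.0097 -0.0004 -0.0125] yang 1.3399 z [ 0.015 -0.003 -1.   ] F [-3.8 -0.7 -3.1] open 0.0132 q [-0.2, 0.273, -0.412, 0.87, -0.0, 0.031]
```

jog_arm --rows "0.03 0.003 0 0.001 0;0.03 0.004 0 0.006 0;0.03 0 0 0.005 0;0.0 0 0 0 0;0.0 0 0 0 0;0.0 0 0 0 0" --squeeze 20

```text
time_s: 3.5
eef_pos: [0.4935, -0.0147, 0.0549]
tcp_rot: [0.011, 0.115, 0.993, -0.001]
wrist_force: [-0.9, 0.7, -0.2]
opening: 0.0136
```

```bash
python3 -c "
from h import *
to([.4882,-.0138,.0943-.017])"
```

```text
t 3.5 p [ 0.4935 -0.0147  0.0549] toolshift [ 0.0048 -0.0004 -0.0225] yang 1.3394 z [ 0.023 -0.005 -1.   ] F [-0.9  0.7 -0.2] open 0.0136 q [-0.2, 0.273, -0.443, 0.832, -0.001, 0.032]
```

jog_arm --rows "0.0 0.003 0 -0.0115 0;0.0 0.001 0 -0.0115 0;0.0 0 0 -0.0118 0;0.0 -0.001 0 -0.0118 0;0.0 -0.002 0 -0.0115 0;0.0 -0.003 0 -0.0115 0;0.0 -0.004 0 -0.011 0;0.0 -0.005 0 -0.0105 0;0.0 0 0 0 0"

```text
time_s: 4.4
eef_pos: [0.5065, -0.0177, 0.1588]
tcp_rot: [0.018, 0.116, 0.993, -0.002]
wrist_force: [4.6, -0.9, -5.5]
opening: 0.0136
```

```bash
python3 - <<'E'
from h import *
from plant import cams
to([.5165,-.0203,.1808-.0165])
w=cams.snapshot("side");cv2.imwrite("pics/d3.png",w["color"][:,:,::-1]);crop(w["color"],180,110,180,180,3.3,"pics/d3c.png")
E
```

```text
t 4.4 p [ 0.5065 -0.0177  0.1588] toolshift [-0.0106 -0.0002 -0.0051] yang 1.3391 z [ 0.036 -0.007 -0.999] F [ 4.6 -0.9 -5.5] open 0.0136 q [-0.201, 0.195, -0.253, 1.086, -0.0, 0.031]
```

View pics/d3c.png

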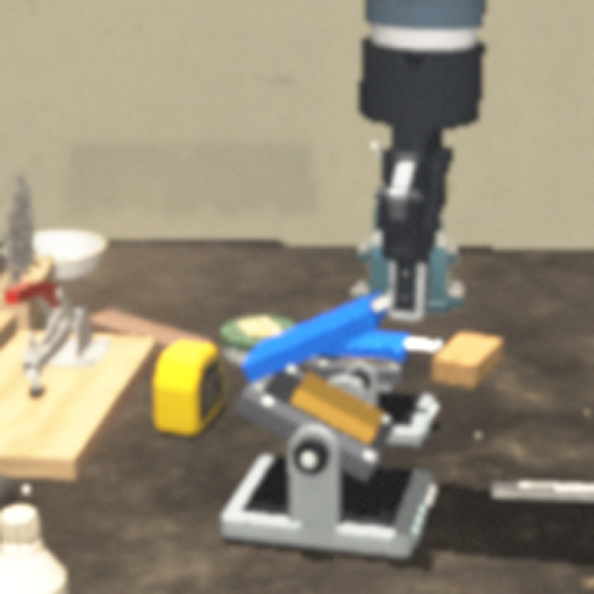

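jog_arm --rows "0.0 -0.009 0 -0.007 0;0.0 -0.009 0 -0.007 0;0.0 -0.009 0 -0.007 0;0.0 -0.0095 0 -0.006 0;0.0 -0.01 0 -0.0055 0;0.0 -0.0105 0 -0.004 0;0.0 -0.011 0 -0.003 0;0.0 0 0 0 0"

```text
time_s: 5.25
eef_pos: [0.5616, -0.0305, 0.2006]
tcp_rot: [0.008, 0.115, 0.993, -0.001]
wrist_force: [3.2, -0.9, -6.5]
opening: 0.0135
```

```bash
python3 - <<'E'
from h import *
from plant import cams
to([.5967,-.0388,.2202-.0165])
w=cams.snapshot("side");crop(w["color"],180,110,180,180,3.3,"pics/d4c.png")
E
```

```text
t 5.25 p [ 0.5616 -0.0305  0.2006] toolshift [-0.0361 -0.     -0.0025] yang 1.3399 z [ 0.016 -0.003 -1.   ] F [ 3.2 -0.9 -6.5] open 0.0135 q [-0.203, 0.279, -0.028, 1.247, 0.0, 0.027]
```

View pics/d4c.png

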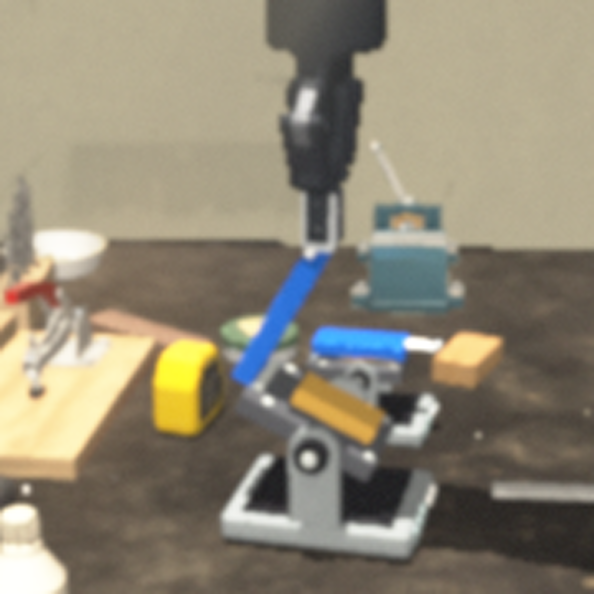

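jog_arm --rows "0.0 -0.012 0 -0.0005 0;0.0 -0.012 0 -0.0005 0;0.0 -0.012 0 -0.001 0;0.0 -0.0117 0 0 0;0.0 -0.0117 0 0.001 0;0.0 -0.0113 0 0.0025 0;0.0 -0.0113 0 0.0035 0;0.0 0 0 0 0"

```text
time_s: 6.1
eef_pos: [0.6408, -0.0489, 0.1996]
tcp_rot: [0.008, 0.115, 0.993, -0.001]
wrist_force: [-0.7, 0.2, 3.1]
opening: 0.0134
```

```bash
python3 - <<'E'
from h import *
to([.662,-.0538,.2029-.0165])
to([.6801,-.058,.172])
E
```

```text
t 6.1 p [ 0.6408 -0.0489  0.1996] toolshift [-0.0216  0.0001  0.0135] yang 1.3405 z [ 0.015 -0.003 -1.   ] F [-0.7  0.2  3.1] open 0.0134 q [-0.206, 0.418, 0.178, 1.316, -0.0, 0.024]
t 6.1 p [ 0.6408 -0.0489  0.1996] toolshift [-0.0399  0.0001  0.0282] yang 1.3405 z [ 0.015 -0.003 -1.   ] F [-0.7  0.2  3.1] open 0.0134 q [-0.206, 0.418, 0.178, 1.316, -0.0, 0.024]
```

jog_arm --rows "0.0 -0.0105 0 0.006 0;0.0 -0.0105 0 0.007 0;0.0 -0.0095 0 0.0075 0;0.0 -0.009 0 0.0075 0;0.0 -0.003 0 0.003 0;0.0 0 0 0 0"

```text
time_s: 6.7
eef_pos: [0.6868, -0.0595, 0.1697]
tcp_rot: [0.009, 0.115, 0.993, -0.001]
wrist_force: [-7.5, 0.8, 12.4]
opening: 0.013
```

```bash
python3 - <<'E'
from h import *
from plant import cams
to([.6801,-.058,.172])
w=cams.snapshot("side");crop(w["color"],160,110,180,180,3.3,"pics/d5c.png")
E
```

```text
t 6.7 p [ 0.6868 -0.0595  0.1697] toolshift [ 0.0068 -0.0001 -0.0024] yang 1.3407 z [ 0.017 -0.004 -1.   ] F [-7.5  0.8 12.4] open 0.013 q [-0.208, 0.508, 0.253, 1.298, -0.0, 0.022]
```

View pics/d5c.png

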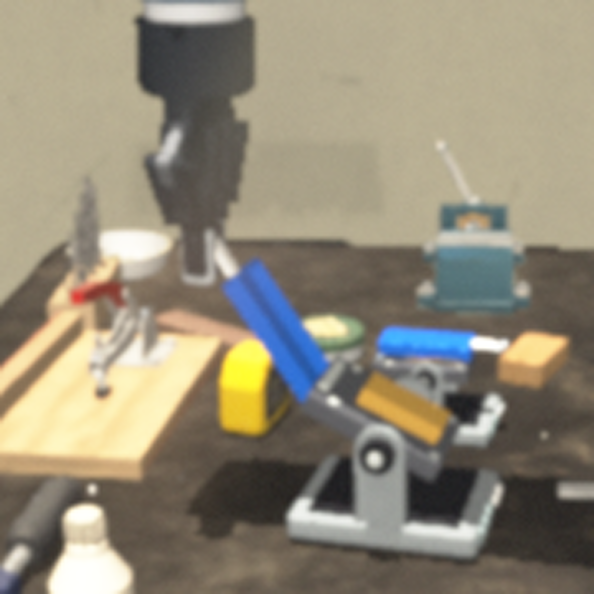

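jog_arm --rows "0.0 0.001 0 -0.001 0;0.03 0 0 0 0;0.03 0 0 0 0;0.04 0 0 -0.02 0;0.04 0 0 -0.03 0;0.04 0 0 -0.03 0;0.04 0 0 -0.02 0;0.04 0 0 0 0"

```text
time_s: 7.55
eef_pos: [0.6848, -0.0588, 0.2673]
tcp_rot: [0.004, 0.115, 0.993, -0.0]
wrist_force: [0.8, 0.6, -0.2]
opening: 0.0403
```

```bash
python3 - <<'E'
from h import *
from plant import cams
to([.5571,-.0296,.35])
w=cams.snapshot("side");pickle.dump(w,open("d6.pkl","wb"));crop(w["color"],220,160,130,120,5,"pics/d6c.png")
w=cams.snapshot("scene");pickle.dump(w,open("s6.pkl","wb"));crop(w["color"],205,160,110,110,5.4,"pics/s6c.png")
E
```

```text
t 7.55 p [ 0.6848 -0.0588  0.2673] toolshift [ 0.1303 -0.0007 -0.0839] yang 1.3409 z [ 0.009 -0.001 -1.   ] F [ 0.8  0.6 -0.2] open 0.0403 q [-0.208, 0.499, 0.483, 1.546, 0.0, 0.022]
```

View pics/d6c.png

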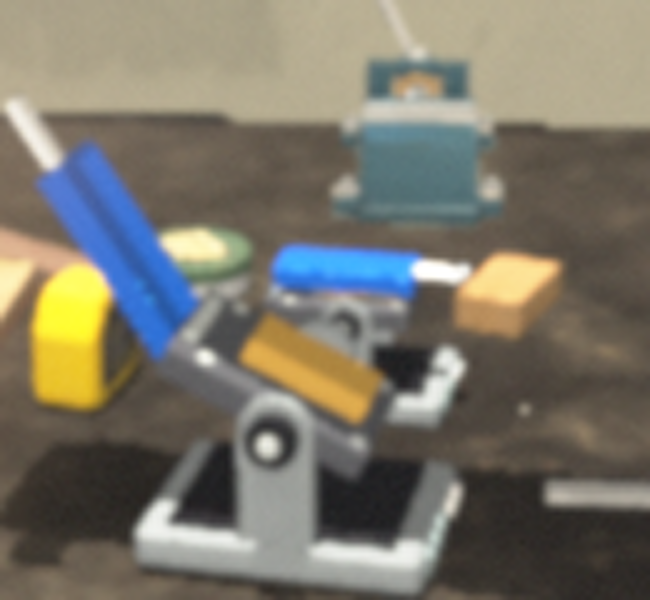

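View pics/s6c.png

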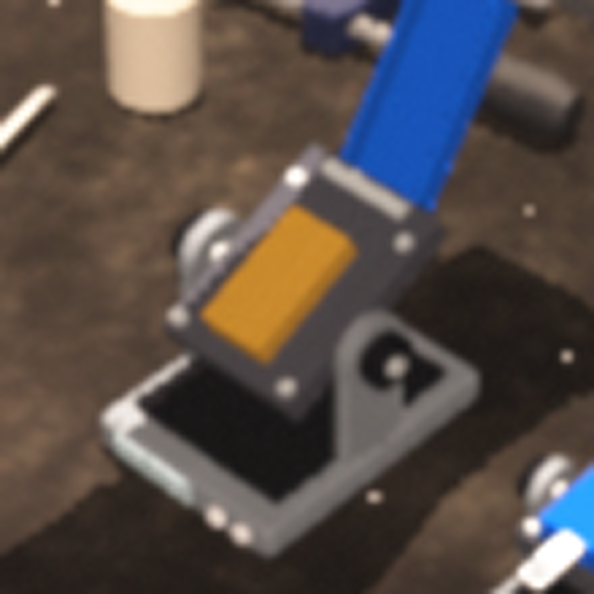

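```bash
python3 - <<'E'
from h import *
to([.434,-.307,.2])
E
```

```text
t 7.65 p [ 0.6841 -0.0586  0.2643] toolshift [ 0.1872 -0.2989  0.0633] yang 1.3409 z [ 0.005 -0.001 -1.   ] F [-0.2  0.2 -0.2] open 0.0399 q [-0.208, 0.501, 0.478, 1.543, 0.0, 0.022]
```

jog_arm --rows "0.085 0.023 -0.037 0 0;0.085 0.023 -0.037 0 0;0.085 0.023 -0.037 0.01 0;0.085 0.023 -0.037 0.01 0;0.085 0.023 -0.037 0.01 0;0.085 0.023 -0.037 0.01 0;0.085 0.023 -0.037 0.01 0;0.085 0.023 -0.037 0.01 0;0.085 0 0 0 -0.149;0.085 0 0 0 -0.149;0.085 0 0 0 -0.149;0.085 0 0 0 -0.149;0.085 0 0 0 -0.149;0.085 0 0 0 -0.149;0.085 0 0 0 -0.149;0.085 0 0 0 -0.149;0.085 0 0 0 -0.149;0.085 0 0 0 0"

```text
time_s: 9.45
eef_pos: [0.4167, -0.3049, 0.1672]
tcp_rot: [-0.005, -0.536, 0.844, 0.02]
wrist_force: [0.3, 0.2, -0.3]
opening: 0.0851
```

```bash
python3 - <<'E'
from h import *
from plant import cams
to([.434,-.307,.1])
w=cams.snapshot("wrist");pickle.dump(w,open("w7.pkl","wb"));cv2.imwrite("pics/w7.png",w["color"][:,:,::-1])
E
```

```text
t 9.45 p [ 0.4167 -0.3049  0.1672] toolshift [-0.0046 -0.0192  0.0665] yang 2.703 z [-0.03   0.028 -0.999] F [ 0.3  0.2 -0.3] open 0.0851 q [-0.793, 0.256, -0.148, 1.208, -0.002, -1.925]
```

View pics/w7.png

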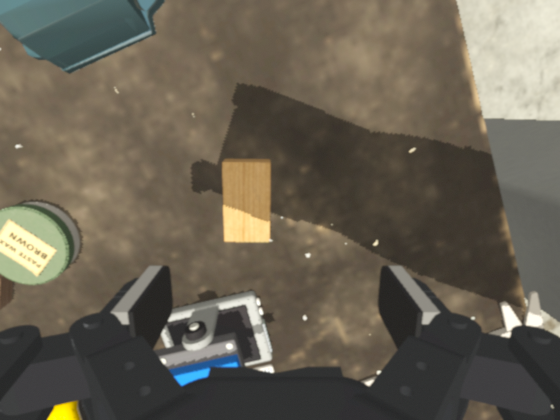

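```bash
python3 - <<'E'
from h import *
from plant import cams
w=pickle.load(open("w7.pkl","rb"))
a=w["color"].astype(int)
sub=(a[...,0]-a[...,2]>40)&(a[...,0]>100); sub[:140]=0; sub[255:]=0; sub[:,:210]=0; sub[:,290:]=0
n,l,stt,c=cv2.connectedComponentsWithStats(sub.astype(np.uint8)); k=1+np.argmax(stt[1:,4])
rc=cv2.minAreaRect(np.argwhere(l==k)[:,::-1].astype(np.float32)); b=cv2.boxPoints(rc); print(b.round(1).tolist())
p=np.array([onz(w,q,.022) for q in b]);print(p.mean(0),[np.linalg.norm(p[i]-p[i-1]).round(4) for i in range(4)],[np.arctan2(*(p[i]-p[i-1])[[1,0]]).round(3) for i in range(4)])
to(list(p.mean(0)[:2])+[.1])
to([.434,-.307,.1])
E
```

```text
[[220.6999969482422, 158.10000610351562], [270.0, 157.3000030517578], [271.5, 242.8000030517578], [222.1999969482422, 243.6999969482422]]
[ 0.43505146 -0.30793722  0.022     ] [np.float64(0.0748), np.float64(0.0403), np.float64(0.0751), np.float64(0.0433)] [np.float64(-2.036), np.float64(2.715), np.float64(1.145), np.float64(-0.436)]
t 9.5 p [ 0.4166 -0.3049  0.1671] toolshift [-0.0043 -0.0206  0.0664] yang 2.698 z [-0.03   0.028 -0.999] F [-0.5  0.8  0.3] open 0.0847 q [-0.793, 0.256, -0.148, 1.208, -0.002, -1.92]
t 9.5 p [ 0.4166 -0.3049  0.1671] toolshift [-0.0047 -0.0193  0.0665] yang 2.698 z [-0.03   0.028 -0.999] F [-0.5  0.8  0.3] open 0.0847 q [-0.793, 0.256, -0.148, 1.208, -0.002, -1.92]
```

jog_arm --rows "0.085 -0.004 -0.04 0 0;0.085 0 0 0 0;0.085 0 0.01 0.01 0;0.085 0 0.01 0.015 -0.01;0.085 0 0 0 0"

```text
time_s: 10.0
eef_pos: [0.435, -0.3076, 0.1365]
tcp_rot: [-0.006, -0.529, 0.848, 0.023]
wrist_force: [-0.1, 0.2, -0.4]
opening: 0.0854
```

```bash
python3 - <<'E'
from h import *
to([.4345,-.3075,.06])
E
```

```text
t 10.0 p [ 0.435  -0.3076  0.1365] toolshift [ 0.0012 -0.003   0.0764] yang 2.6857 z [-0.035  0.033 -0.999] F [-0.1  0.2 -0.4] open 0.0854 q [-0.772, 0.306, -0.16, 1.153, -0.001, -1.887]
```

jog_arm --rows "0.085 0.001 -0.003 0.035 0;0.085 0 0 0 0;0.085 0 -0.001 0.035 -0.03;0.085 0 0 0 0"

```text
time_s: 10.4
eef_pos: [0.437, -0.3091, 0.0682]
tcp_rot: [-0.006, -0.537, 0.843, 0.022]
wrist_force: [0.2, 1.1, 0.2]
opening: 0.0851
```

```bash
python3 - <<'E'
from h import *
to([.4345,-.3075,.003])
E
```

```text
t 10.4 p [ 0.437  -0.3091  0.0682] toolshift [0.0006 0.0002 0.0653] yang 2.7062 z [-0.033  0.031 -0.999] F [0.2 1.1 0.2] open 0.0851 q [-0.772, 0.362, -0.266, 0.988, -0.001, -1.907]
```

jog_arm --rows "0.085 0 0 0.03 -0.01;0.085 0.001 0.001 0.02 0;0.085 0 0 0.01 0;0.085 0 0 0 0"

```text
time_s: 10.8
eef_pos: [0.4379, -0.3115, 0.0154]
tcp_rot: [-0.004, -0.539, 0.842, 0.017]
wrist_force: [0.2, 1.0, -0.2]
opening: 0.0844
```

```bash
python3 - <<'E'
from h import *
to([.4345,-.3075,.003])
E
```

```text
t 10.8 p [ 0.4379 -0.3115  0.0154] toolshift [-0.0021  0.0043  0.0126] yang 2.7093 z [-0.026  0.024 -0.999] F [ 0.2  1.  -0.2] open 0.0844 q [-0.774, 0.413, -0.341, 0.852, -0.001, -1.912]
```

jog_arm --rows "0.085 -0.002 0.004 0.006 -0.005;0.085 0 0 0.004 0;0.085 0 0 0.001 0;0.03 0 0 0 0;0.03 0 0 0 0;0.03 0 0 0 0;0.03 0 0 0 0;0.03 0 0 0 0" --squeeze 30

```text
time_s: 11.6
eef_pos: [0.4369, -0.3094, 0.009]
tcp_rot: [-0.004, -0.541, 0.841, 0.014]
wrist_force: [-0.3, -0.0, -0.4]
opening: 0.0396
```

```bash
python3 - <<'E'
from h import *
from plant import cams
to([.4345,-.3075,.003])
w=cams.snapshot("wrist");cv2.imwrite("pics/w8.png",w["color"][:,:,::-1])
E
```

```text
t 11.6 p [ 0.4369 -0.3094  0.009 ] toolshift [-0.0007  0.0028  0.006 ] yang 2.7133 z [-0.021  0.02  -1.   ] F [-0.3 -0.  -0.4] open 0.0396 q [-0.773, 0.414, -0.361, 0.825, -0.001, -1.915]
```

View pics/w8.png

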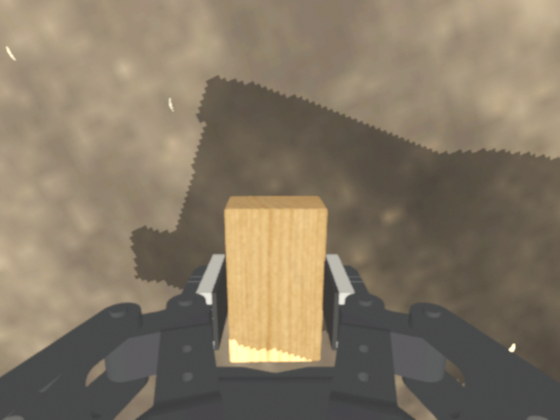

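jog_arm --rows "0.05 0 0 0 0;0.05 0 0 0 0;0.05 -0.0005 0.001 0.004 0;0.05 0 0 0.002 0;0.05 0 0 0 0;0.03 0 0 0 0;0.03 0 0 0 0;0.03 0 0 0 0;0.03 0 0 0 0" --squeeze 40

```text
time_s: 12.55
eef_pos: [0.4358, -0.3083, 0.0025]
tcp_rot: [-0.004, -0.541, 0.841, 0.014]
wrist_force: [0.8, 0.7, 0.0]
opening: 0.0388
```

```bash
python3 - <<'E'
from h import *
to([.4345,-.3075,.003])
E
```

```text
t 12.55 p [ 0.4358 -0.3083  0.0025] toolshift [-0.0002  0.0016 -0.0005] yang 2.7132 z [-0.022  0.02  -1.   ] F [0.8 0.7 0. ] open 0.0388 q [-0.772, 0.419, -0.372, 0.809, -0.001, -1.915]
```

```bash
python3 - <<'E'
from h import *
s=pickle.load(open("s6.pkl","rb"))
for n,p in dict(board=(322,195),boardtop=(360,165),boardR=(440,205),ledge=(300,135),ledgeR=(460,195),toolboxbot=(470,78)).items(): print(n,onz(s,p,.02).round(3))
for r in (.75,.8,.85,.9):
  for z in (.1,.2,.3): print(r,z,proj(s,[r*np.cos(-.226),r*np.sin(-.226),z]).round(0))
E
```

```text
board [ 0.75  -0.097  0.02 ]
boardtop [ 0.915 -0.131  0.02 ]
boardR [ 0.861 -0.363  0.02 ]
ledge [0.964 0.075 0.02 ]
ledgeR [ 0.925 -0.396  0.02 ]
toolboxbot [ 1.594 -0.27   0.02 ]
0.75 0.1 [[349. 183.]]
0.75 0.2 [[354. 146.]]
0.75 0.3 [[360. 105.]]
0.8 0.1 [[362. 173.]]
0.8 0.2 [[368. 137.]]
0.8 0.3 [[374.  96.]]
0.85 0.1 [[374. 164.]]
0.85 0.2 [[380. 128.]]
0.85 0.3 [[387.  88.]]
0.9 0.1 [[385. 155.]]
0.9 0.2 [[392. 120.]]
0.9 0.3 [[400.  80.]]
```

jog_arm --rows "0.03 0 0 -0.015 0;0.03 0 0 -0.03 0;0.03 0 0 -0.04 0;0.03 0 0 -0.04 0;0.03 0 0 -0.04 0;0.03 0 0 -0.04 0;0.03 0 0 0 0.149;0.03 0 0 0 0.149;0.03 0 0 0 0.149;0.03 0 0 0 0.149;0.03 0 0 0 0.149;0.03 0 0 0 0.149;0.03 0 0 0 0.149;0.03 0 0 0 0.149;0.03 0 0 0 0.149;0.03 0 0 0 0"

```text
time_s: 14.15
eef_pos: [0.4391, -0.3113, 0.2139]
tcp_rot: [-0.014, 0.107, 0.994, 0.01]
wrist_force: [-0.7, -0.2, -1.1]
opening: 0.0392
```

```bash
python3 - <<'E'
from h import *
to([.6,-.138,.32])
E
```

```text
t 14.15 p [ 0.4391 -0.3113  0.2139] toolshift [-0.117   0.2055 -0.106 ] yang 1.3553 z [-0.025  0.024 -0.999] F [-0.7 -0.2 -1.1] open 0.0392 q [-0.772, 0.267, -0.011, 1.327, -0.001, -0.557]
```

jog_arm --rows "0.03 -0.02 0.034 -0.018 0.01;0.03 -0.02 0.034 -0.018 0;0.03 -0.02 0.034 -0.018 0;0.03 -0.02 0.034 -0.018 0;0.03 -0.02 0.034 -0.018 0;0.03 -0.02 0.034 -0.018 0;0.03 0 0 0 0"

```text
time_s: 14.85
eef_pos: [0.6071, -0.1343, 0.3237]
tcp_rot: [-0.015, 0.098, 0.995, 0.012]
wrist_force: [0.0, 0.5, -1.7]
opening: 0.0391
```

```bash
python3 - <<'E'
from h import *
to([.6,-.138,.42])
from plant import cams
w=cams.snapshot("side");cv2.imwrite("pics/d9.png",w["color"][:,:,::-1])
E
```

```text
t 14.85 p [ 0.6071 -0.1343  0.3237] toolshift [ 0.0094 -0.003  -0.0961] yang 1.3735 z [-0.028  0.026 -0.999] F [ 0.   0.5 -1.7] open 0.0391 q [-0.36, 0.412, 0.481, 1.675, 0.015, -0.163]
```

View pics/d9.png

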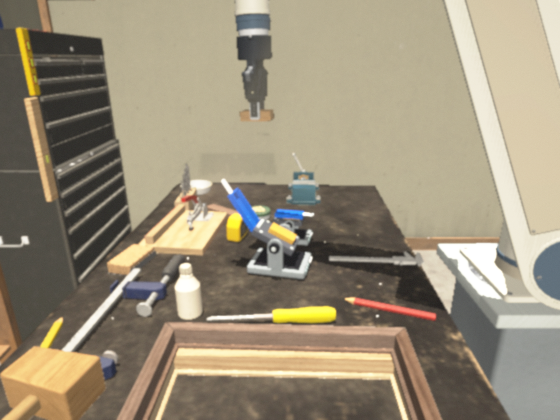

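jog_arm --rows "0.03 0 0 -0.035 0;0.03 0 0 -0.035 0;0.03 0 0 -0.035 0;0.03 0 0 -0.035 0;0.03 0 0 0 0"

```text
time_s: 15.4
eef_pos: [0.5952, -0.1387, 0.4316]
tcp_rot: [-0.002, 0.092, 0.996, 0.008]
wrist_force: [0.1, 0.3, -1.0]
opening: 0.0391
```

```bash
python3 - <<'E'
from h import *
to([.6,-.138,.42])
E
```

```text
t 15.4 p [ 0.5952 -0.1387  0.4316] toolshift [-0.0046  0.0014  0.0116] yang 1.3861 z [-0.003  0.016 -1.   ] F [ 0.1  0.3 -1. ] open 0.0391 q [-0.373, 0.436, 0.804, 1.947, 0.014, -0.188]
```

jog_arm --rows "0.03 0 0 -0.02 0;0.03 0 0 -0.02 0;0.03 0 0 -0.02 0"

```text
time_s: 15.7
eef_pos: [0.5781, -0.1362, 0.4554]
tcp_rot: [0.015, 0.092, 0.996, 0.004]
wrist_force: [0.3, 0.1, -1.2]
opening: 0.0393
```

```bash
python3 - <<'E'
from h import *
to([.6,-.138,.42])
E
```

```text
t 15.7 p [ 0.5781 -0.1362  0.4554] toolshift [-0.0208  0.0019  0.036 ] yang 1.3865 z [ 0.03   0.005 -1.   ] F [ 0.3  0.1 -1.2] open 0.0393 q [-0.38, 0.39, 0.794, 1.948, 0.015, -0.196]
```

jog_arm --rows "0.03 0 0.03 -0.01 0;0.03 0 0.03 -0.01 0;0.03 -0.01 0 -0.03 0;0.03 -0.01 0 -0.03 0;0.03 -0.01 0 -0.03 0;0.03 -0.01 0 -0.03 0"

```text
time_s: 16.3
eef_pos: [0.5825, -0.0778, 0.5114]
tcp_rot: [0.073, 0.092, 0.993, -0.005]
wrist_force: [0.3, -0.7, -1.5]
opening: 0.0396
```

```bash
python3 - <<'E'
from h import *
to([.6,-.138,.42])
E
```

```text
t 16.3 p [ 0.5825 -0.0778  0.5114] toolshift [-0.0147 -0.0562  0.0944] yang 1.3852 z [ 0.144 -0.024 -0.989] F [ 0.3 -0.7 -1.5] open 0.0396 q [-0.284, 0.336, 0.859, 1.948, 0.017, -0.097]
```

jog_arm --rows "0.03 -0.01 0 -0.03 0;0.03 -0.01 0 -0.03 0;0.03 -0.01 0 -0.03 0;0.03 -0.01 0 -0.03 0;0.03 -0.01 0 -0.03 0;0.03 -0.01 0 -0.03 0"

```text
time_s: 16.9
eef_pos: [0.5667, -0.0777, 0.5865]
tcp_rot: [0.151, 0.093, 0.984, -0.018]
wrist_force: [0.2, 0.2, -1.0]
opening: 0.0391
```

```bash
python3 - <<'E'
from h import *
to([.6,-.138,.42])
E
```

```text
t 16.9 p [ 0.5667 -0.0777  0.5865] toolshift [ 0.008  -0.0517  0.1725] yang 1.3803 z [ 0.293 -0.064 -0.954] F [ 0.2  0.2 -1. ] open 0.0391 q [-0.296, 0.269, 0.949, 1.948, 0.024, -0.102]
```

jog_arm --rows "0.03 -0.01 0 -0.03 0.02;0.03 -0.01 0 -0.03 0.015;0.03 -0.01 0 -0.03 0;0.03 -0.01 0 -0.03 0;0.03 0 0 0 0"

```text
time_s: 17.4
eef_pos: [0.5428, -0.0727, 0.6402]
tcp_rot: [0.204, 0.111, 0.972, -0.023]
wrist_force: [0.2, 0.4, -1.0]
opening: 0.0392
```

```bash
cat >> h.py <<'E'
def ori(yaw=-.226,t=.41):
    x,R,p=st()
    n=np.array([-np.sin(t)*np.cos(yaw),-np.sin(t)*np.sin(yaw),np.cos(t)]);y=np.array([-np.sin(yaw),np.cos(yaw),0]);xs=np.cross(y,n)
    H=np.c_[xs,y,n]; E=H.T@R  # tool axes in head frame
    ideal=np.diag([-1,1,-1.])
    from scipy.spatial.transform import Rotation as Ro
    rv=Ro.from_matrix(E@ideal.T).as_rotvec()
    print("tool slope rel head: rotvec in head axes (x roll,y pitch,z yaw)",rv.round(4),"slope",np.arctan2(R[0,2]*np.cos(yaw)+R[1,2]*np.sin(yaw),-R[2,2]).round(4))
    return H
E
python3 - <<'E'
from h import *
H=ori()
to([.6,-.138,.42])
E
```

```text
tool slope rel head: rotvec in head axes (x roll,y pitch,z yaw) [-0.0003 -0.0038 -0.0019] slope 0.4138
t 17.4 p [ 0.5428 -0.0727  0.6402] toolshift [ 0.024  -0.0508  0.2299] yang 1.3429 z [ 0.392 -0.09  -0.916] F [ 0.2  0.4 -1. ] open 0.0392 q [-0.303, 0.209, 0.999, 1.948, 0.031, -0.069]
```

```bash
python3 - <<'E'
from h import *
to([.525,-.022,.25])
E
```

```text
t 17.4 p [ 0.5428 -0.0727  0.6402] toolshift [0.1833 0.0452 0.3457] yang 1.3429 z [ 0.392 -0.09  -0.916] F [ 0.2  0.4 -1. ] open 0.0392 q [-0.303, 0.209, 0.999, 1.948, 0.031, -0.069]
```

jog_arm --rows "0.03 0.015 0.004 0.029 0;0.03 0.015 0.004 0.029 0;0.03 0.015 0.004 0.029 0;0.03 0.015 0.004 0.029 0;0.03 0.015 0.004 0.029 0;0.03 0.015 0.004 0.029 0;0.03 0 0 0 0"

```text
time_s: 18.1
eef_pos: [0.5363, -0.0466, 0.4377]
tcp_rot: [0.204, 0.111, 0.972, -0.023]
wrist_force: [0.4, 0.0, -1.1]
opening: 0.0392
```

```bash
python3 - <<'E'
from h import *
H=ori()
to([.525,-.022,.25])
E
```

```text
tool slope rel head: rotvec in head axes (x roll,y pitch,z yaw) [-0.001  -0.0036 -0.0019] slope 0.4136
t 18.1 p [ 0.5363 -0.0466  0.4377] toolshift [0.0906 0.0214 0.1652] yang 1.3427 z [ 0.392 -0.091 -0.916] F [ 0.4  0.  -1.1] open 0.0392 q [-0.247, -0.03, 0.12, 1.308, 0.007, -0.017]
```

No drift in the tilt. I'll keep going down.

jog_arm --rows "0.03 0.015 0.0035 0.027 0;0.03 0.015 0.0035 0.027 0;0.03 0.015 0.0035 0.027 0;0.03 0.015 0.0035 0.027 0;0.03 0.015 0.0035 0.027 0;0.03 0.015 0.003 0.027 0;0.03 0 0 0 0"

```text
time_s: 18.8
eef_pos: [0.5313, -0.0248, 0.2597]
tcp_rot: [0.21, 0.111, 0.971, -0.024]
wrist_force: [-1.1, 0.3, -1.1]
opening: 0.0388
```

```bash
python3 - <<'E'
from h import *
H=ori()
to([.525,-.022,.15])
from plant import cams
for n in("side","scene","wrist"):
    w=cams.snapshot(n);pickle.dump(w,open(n+"10.pkl","wb"))
    if n=="side": crop(w["color"],210,120,140,150,4,"pics/d10.png")
    elif n=="scene": crop(w["color"],180,110,150,150,4,"pics/s10.png")
    else: cv2.imwrite("pics/w10.png",w["color"][:,:,::-1])
E
```

```text
tool slope rel head: rotvec in head axes (x roll,y pitch,z yaw) [-0.0016 -0.0166 -0.002 ] slope 0.4266
t 18.8 p [ 0.5313 -0.0248  0.2597] toolshift [0.0515 0.0014 0.097 ] yang 1.3424 z [ 0.403 -0.094 -0.91 ] F [-1.1  0.3 -1.1] open 0.0388 q [-0.197, -0.047, -0.35, 0.841, -0.014, 0.028]
```

View pics/d10.png

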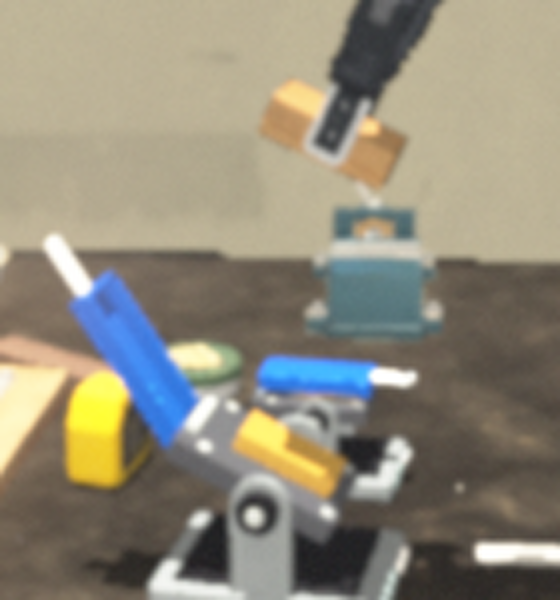

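View pics/s10.png

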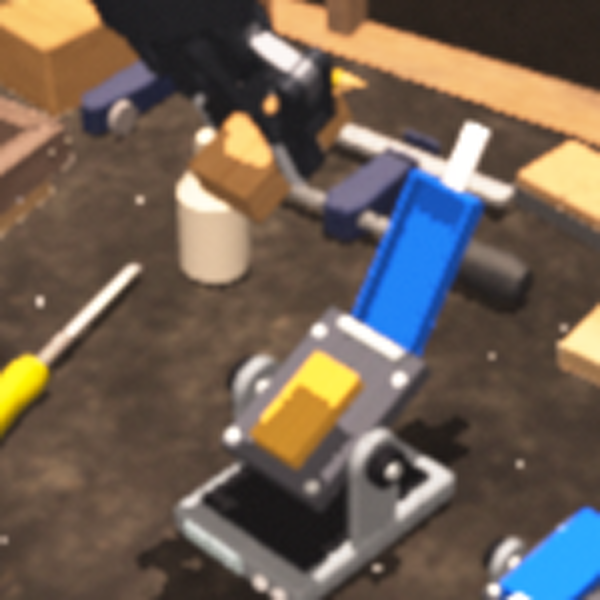

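View pics/w10.png

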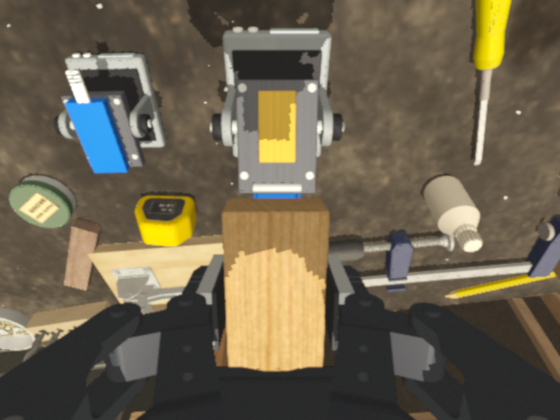

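```bash
python3 - <<'E'
from h import *
d=pickle.load(open("side10.pkl","rb"));s=pickle.load(open("scene10.pkl","rb"));w=pickle.load(open("wrist10.pkl","rb"))
crop(d["color"],240,210,70,65,11,"pics/d10m.png")
crop(d["color"],265,130,60,50,12,"pics/d10b.png")
crop(w["color"],200,20,160,190,4,"pics/w10m.png")
E
```

```text
(no output)
```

View pics/d10m.png

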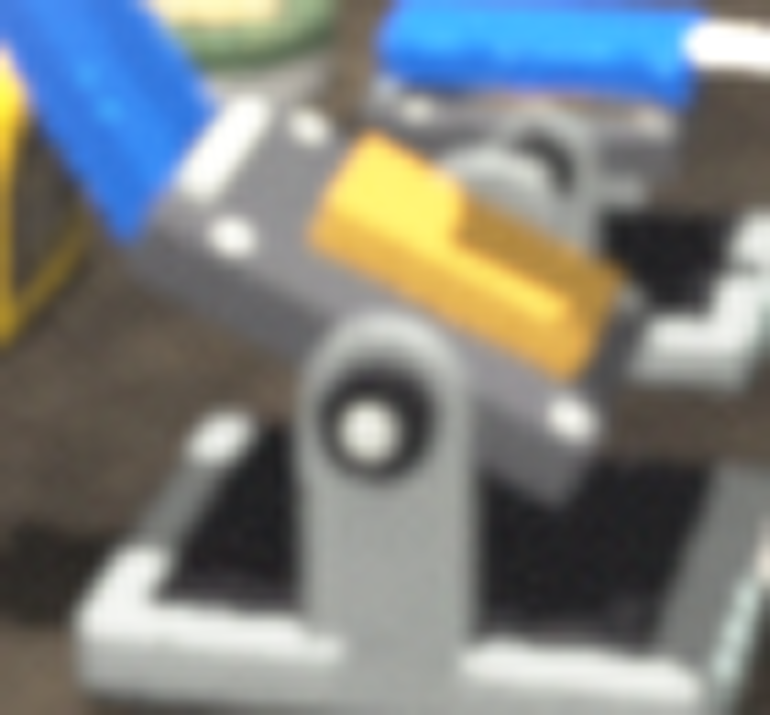

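View pics/d10b.png

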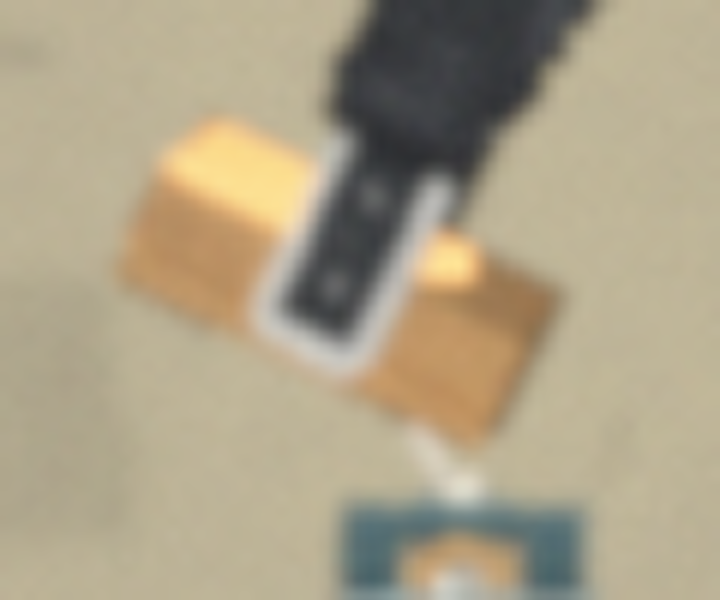

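View pics/w10m.png

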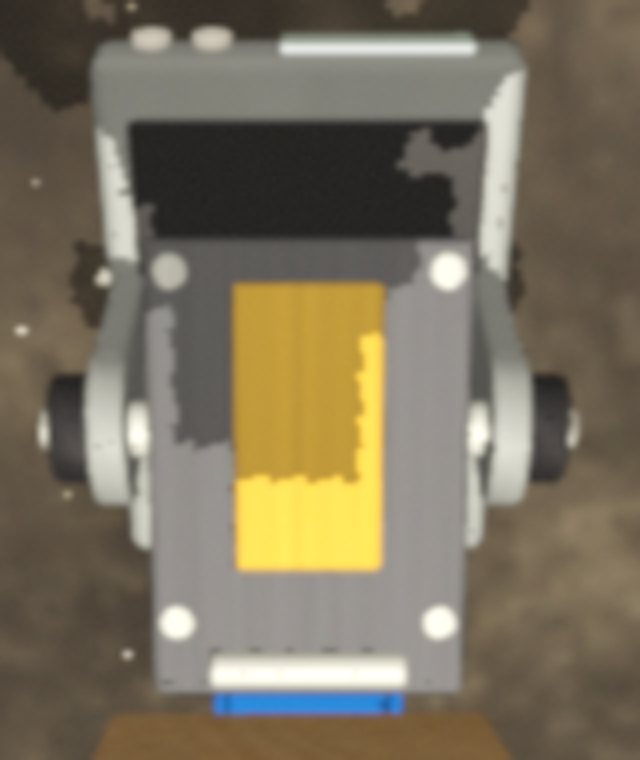

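```bash
cat > fit4.py <<'E'
from fit3 import *
d4=pickle.load(open("side10.pkl","rb"));w4=pickle.load(open("wrist10.pkl","rb"))
W4=lambda x,y:np.array([200+x/4-.4,20+y/4-.4]); D4=lambda x,y:np.array([240+x/11-.45,210+y/11-.45])
B=[(w4,("h",(-.03,-.016,.02)),W4(232,283)),(w4,("h",(-.03,.016,.02)),W4(385,282)),(w4,("h",(.03,.016,.02)),W4(383,571)),(w4,("h",(.03,-.016,.02)),W4(236,571)),
(w4,("h",(-.04,-.036,.008)),W4(143,240)),(w4,("h",(-.04,.036,.008)),W4(472,240)),(w4,("h",(.06,.036,.008)),W4(461,690)),(w4,("h",(.06,-.036,.008)),W4(156,690)),
(w4,("b",(0,-.06,.074)),W4(40,428)),(w4,("b",(0,.06,.074)),W4(578,428)),
(d4,("h",(.03,-.016,.02)),D4(370,133)),(d4,("h",(-.03,-.016,.02)),D4(632,273)),(d4,("b",(0,.06,.074)),D4(370,430))]
def mk(L):
    ks=[];
    for a in L:
        if id(a[0]) not in ks: ks.append(id(a[0]))
    def f(q):
        m=model(q[:4],[a[1] for a in L]); 
        R=np.array([proj(a[0],m[i])[0]-a[2]+q[4+2*ks.index(id(a[0])):6+2*ks.index(id(a[0]))] for i,a in enumerate(L)])
        return np.r_[R.ravel(),q[4:]*1.]
    return f,len(ks)
def run(L):
    f,n=mk(L); r=least_squares(f,np.r_[r3.x[:4],np.zeros(2*n)],loss="soft_l1"); return r,f
if __name__=="__main__":
    for nm,L in (("new",B),("all",A2+B)):
        rr,f=run(L); print(nm,rr.x.round(4)); P=rr.x[:4]; print(model(P,[("h",(0,0,.02))]).round(4))
        if nm=="new": print(np.round(f(rr.x)[:26].reshape(-1,2),1).tolist())
    # slopes in side image predicted for varied t
    ang=lambda a,b:np.degrees(np.arctan2(*(b-a)[::-1]))
    for t in (.36,.38,.40,.42,.44,.46):
        Q=np.r_[P[:3],t]; m=proj(d4,model(Q,[("h",(.03,-.016,.02)),("h",(-.03,-.016,.02)),("h",(.06,.036,-.008+.0)),("h",(-.04,.036,-.008))])); print(t,"far pad edge",ang(m[0],m[1]).round(1),"plate near low",ang(m[2],m[3]).round(1))
    x,R,p=st()
    blk=np.array([[-.035,.02,.0025],[.035,.02,.0025],[-.035,-.02,.0025],[.035,-.02,.0025],[-.035,.02,-.0195],[.035,.02,-.0195]])
    m=proj(d4,p+blk@R.T); print("blk pred px in d10b",((m-[264.5,129.5])*12).round(0).tolist(),ang(m[0],m[1]),ang(m[4],m[5]))
E
python3 fit4.py|grep -v -e big -e small
```

```text
new [ 0.5575 -0.0297 -0.2277  0.4313  0.0637 -0.3919  0.075  -0.2692]
[[ 0.5493 -0.0278  0.0922]]
[[-0.1, -0.1], [0.2, 0.1], [-0.3, 0.1], [-0.0, 0.2], [-0.7, -0.7], [1.2, -0.8], [0.5, 0.8], [-0.4, 0.9], [1.1, 0.1], [-1.4, -0.1], [0.1, 0.1], [-0.3, -0.3], [0.1, 0.5]]
all [ 0.5573 -0.0297 -0.2268  0.4199  0.4527  1.0655  0.4101  0.8578  0.1068
 -0.2585  0.0518 -0.3187  0.0552 -0.2576]
[[ 0.5493 -0.0278  0.0923]]
0.36 far pad edge 23.9 plate near low 24.1
0.38 far pad edge 24.9 plate near low 25.2
0.4 far pad edge 25.9 plate near low 26.2
0.42 far pad edge 27.0 plate near low 27.2
0.44 far pad edge 28.0 plate near low 28.2
0.46 far pad edge 29.0 plate near low 29.2
blk pred px in d10b [[102.0, 246.0], [469.0, 435.0], [157.0, 200.0], [509.0, 380.0], [154.0, 130.0], [525.0, 321.0]] 27.272105826583598 27.186892145102398
```

```bash
cat > edge.py <<'E'
from fit4 import *
img=cv2.cvtColor(d4["color"],cv2.COLOR_RGB2LAB).astype(float)
def edge(p0,p1,lo=.08,hi=.92,skip=(),ch=None,im=None,span=4):
    """refine line through pixel guess p0-p1: peak gradient along normal, robust line fit -> angle"""
    im=img if im is None else im
    p0,p1=np.array(p0,float),np.array(p1,float);u=(p1-p0)/np.linalg.norm(p1-p0);n=np.array([-u[1],u[0]]);pts=[]
    for f in np.linspace(lo,hi,40):
        if any(a<f<b for a,b in skip): continue
        o=p0+f*(p1-p0); ts=np.arange(-span,span+.01,.25); q=(o+ts[:,None]*n).astype(np.float32)
        v=np.stack([cv2.remap(im[...,c].astype(np.float32),q[:,0].reshape(-1,1),q[:,1].reshape(-1,1),cv2.INTER_LINEAR).ravel() for c in range(3)],1)
        g=np.linalg.norm(v[4:]-v[:-4],axis=1); w=g**4; t=(ts[2:-2]*w).sum()/w.sum(); pts.append(o+t*n)
    pts=np.array(pts,np.float32); l=cv2.fitLine(pts,cv2.DIST_HUBER,0,.01,.01).ravel()
    r=(pts-l[2:])@[-l[1],l[0]]
    return np.degrees(np.arctan(l[1]/l[0])),np.std(r)
if __name__=="__main__":
    Db=lambda x,y:np.array([265+x/12-.45,130+y/12-.45])
    print("blk bottom near",edge(Db(118,272),Db(480,447),skip=[(.33,.78)]))
    print("blk bottom near all",edge(Db(118,272),Db(480,447)))
    print("pad far top",edge(D4(370,133),D4(632,273),span=2.5))
    print("pad near bottom",edge(D4(312,243),D4(572,378),span=2.5))
    print("plate near low",edge(D4(135,262),D4(310,360),span=3),edge(D4(480,455),D4(560,503),span=3))
    a=lambda a,b:np.degrees(np.arctan2(*(b-a)[::-1]))
    for t in(.40,.42,.44,.46):
        Q=np.r_[.5574,-.0297,-.227,t];m=proj(d4,model(Q,[("h",(.03,-.016,.02)),("h",(-.03,-.016,.02)),("h",(.03,.016,.008)),("h",(-.03,.016,.008)),("h",(.06,.036,-.008)),("h",(-.04,.036,-.008))])); print(t,a(m[0],m[1]).round(2),a(m[2],m[3]).round(2),a(m[4],m[5]).round(2))
E
python3 edge.py|grep -v -e big -e small
```

```text
blk bottom near (np.float32(24.866367), np.float32(0.18714361))
blk bottom near all (np.float32(24.15898), np.float32(1.6134652))
pad far top (np.float32(28.819902), np.float32(0.38934126))
pad near bottom (np.float32(28.031635), np.float32(0.2689156))
plate near low (np.float32(28.72284), np.float32(0.60313195)) (np.float32(30.531641), np.float32(0.39521262))
0.4 25.95 26.06 26.17
0.42 26.98 27.08 27.17
0.44 28.01 28.1 28.18
0.46 29.04 29.11 29.18
```

```bash
python3 - <<'E' | grep -v -e big -e small
from edge import *
d0=pickle.load(open("side0.pkl","rb"));d6=pickle.load(open("d6.pkl","rb"))
L0=cv2.cvtColor(d0["color"],cv2.COLOR_RGB2LAB).astype(float);L6=cv2.cvtColor(d6["color"],cv2.COLOR_RGB2LAB).astype(float)
for nm,im in(("0",L0),("6",L6),("10",img)):
    print(nm,"plate low L",edge(D4(135,262),D4(310,360),span=3,im=im),"R",edge(D4(480,455),D4(560,503),span=3,im=im))
    y,x=210,240; 
crop(d0["color"],240,210,70,65,11,"pics/d0m.png")
# difference of plate regions
a=d0["color"][225:260,245:300].astype(int);b=d4["color"][225:260,245:300].astype(int)
g=np.hstack([a,b]).astype(np.uint8)[:,:,::-1];cv2.imwrite("pics/cmp.png",cv2.resize(g,None,fx=7,fy=7,interpolation=cv2.INTER_CUBIC))
E
```

```text
0 plate low L (np.float32(28.05539), np.float32(0.18051745)) R (np.float32(30.006672), np.float32(0.4056734))
6 plate low L (np.float32(29.17509), np.float32(0.38974574)) R (np.float32(28.209938), np.float32(0.33802235))
10 plate low L (np.float32(28.72284), np.float32(0.60313195)) R (np.float32(30.531641), np.float32(0.39521262))
```

View pics/cmp.png

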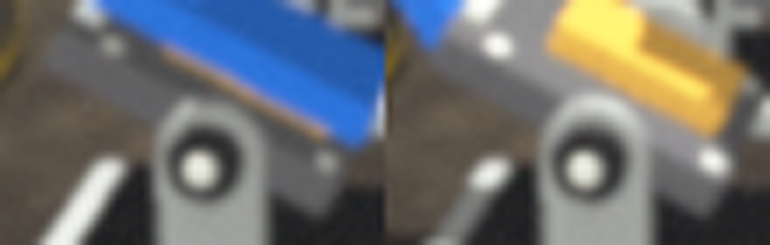

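```bash
python3 - <<'E' | grep -v -e big -e small
from edge import *
w=w4
a=w["color"][185:385,205:345,::-1]; b=cv2.imread("pics/w8.png")[185:385,205:345]
cv2.imwrite("pics/cmp2.png",cv2.resize(np.hstack([b,a]),None,fx=2.8,fy=2.8,interpolation=cv2.INTER_CUBIC))
x,R,p=st()
for th in(-.04,0,.04):
    c,s_=np.cos(th),np.sin(th)
    pts=[]
    for X in(.035,-.035):
        for Z in(-.0195,.0025):
            for Y in(-.02,.02):
                v=np.array([X,0,Z+.0085]); v=np.array([c*v[0]+s_*v[2],Y,-s_*v[0]+c*v[2]-.0085]); pts.append(p+R@v)
    print(th,((proj(w,pts)-[205,185])*2.8).round(0).tolist())
E
```

```text
-0.04 [[47.0, 65.0], [350.0, 64.0], [68.0, 34.0], [328.0, 34.0], [64.0, 525.0], [333.0, 525.0], [81.0, 438.0], [315.0, 438.0]]
0 [[46.0, 71.0], [351.0, 70.0], [67.0, 33.0], [329.0, 33.0], [65.0, 521.0], [332.0, 521.0], [81.0, 431.0], [315.0, 431.0]]
0.04 [[44.0, 77.0], [353.0, 77.0], [66.0, 32.0], [330.0, 32.0], [66.0, 517.0], [331.0, 517.0], [82.0, 424.0], [314.0, 423.0]]
```

View pics/cmp2.png

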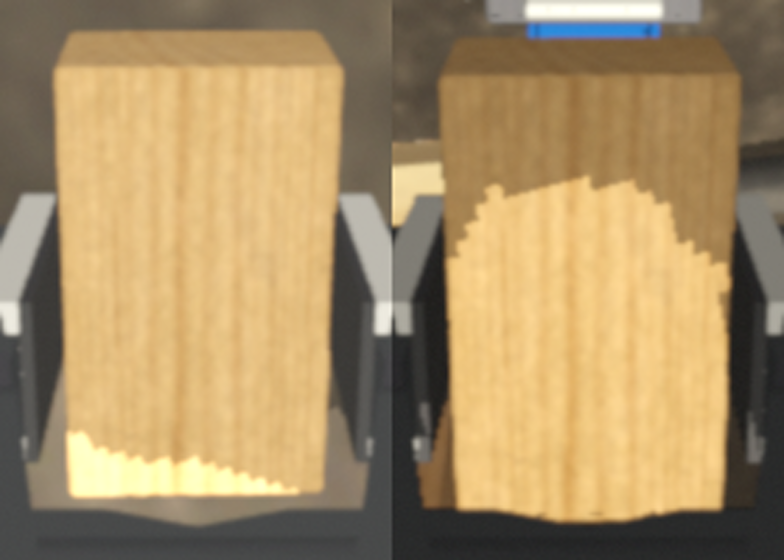

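```bash
python3 - <<'E' | grep -v -e big -e small
from edge import *
Db=lambda x,y:np.array([265+x/12-.45,130+y/12-.45])
x,R,p=st()
def an(a,b): 
    m=proj(d4,[p+R@np.array(a),p+R@np.array(b)]); return np.degrees(np.arctan2(*(m[1]-m[0])[::-1])).round(2)
print("pred finger",an((-.011,.03,-.035),(-.011,.03,-.0)),an((.011,.03,-.035),(.011,.03,-.0)))
print("pred end edges",an((-.035,.02,-.0195),(-.035,.02,.0025)),an((.035,.02,-.0195),(.035,.02,.0025)))
print("pred long",an((-.035,.02,.0025),(.035,.02,.0025)),an((-.035,.02,-.0195),(.035,.02,-.0195)))
def e(a,b,**k): return edge(Db(*a),Db(*b),**k)
print("finger L",e((345,140),(268,300),span=1.5),"finger R",e((445,185),(365,350),span=1.5))
print("end L",e((155,185),(120,262),span=2),"end R near",e((530,340),(488,440),span=2))
print("bot L",e((125,275),(250,335),span=2.5),"bot R",e((370,395),(475,445),span=2.5))
print("top near L",e((165,178),(290,235),span=1.5))
print("top far L",e((225,118),(330,165),span=2.),)
E
```

```text
pred finger 115.1 115.76
pred end edges 114.42 116.51
pred long 27.27 27.19
finger L (np.float32(-65.83351), np.float32(0.085950464)) finger R (np.float32(-63.24713), np.float32(0.24969965))
end L (np.float32(-71.07792), np.float32(0.11823067)) end R near (np.float32(-64.266205), np.float32(0.07030166))
bot L (np.float32(24.095396), np.float32(0.178944)) bot R (np.float32(25.517801), np.float32(0.2337733))
top near L (np.float32(25.488895), np.float32(0.054327287))
top far L (np.float32(25.443684), np.float32(0.12816724))
```

jog_arm --rows "0.03 0.01 0 0.035 0;0.03 0.02 0 0.02 0;0.03 0 0 0 0"

```text
time_s: 19.25
eef_pos: [0.5356, -0.0265, 0.21]
tcp_rot: [0.221, 0.112, 0.969, -0.026]
wrist_force: [-0.8, -0.3, -0.7]
opening: 0.039
```

```bash
python3 - <<'E'
from h import *
H=ori(t=.445,yaw=-.227)
to([.525,-.022,.17])
E
```

```text
tool slope rel head: rotvec in head axes (x roll,y pitch,z yaw) [-0.0012 -0.003  -0.0021] slope 0.448
t 19.25 p [ 0.5356 -0.0265  0.21  ] toolshift [0.0276 0.002  0.0311] yang 1.3414 z [ 0.422 -0.099 -0.901] F [-0.8 -0.3 -0.7] open 0.039 q [-0.198, -0.024, -0.469, 0.678, -0.014, 0.028]
```

jog_arm --rows "0.03 -0.005 0 -0.008 0;0.03 -0.005 0 -0.008 0;0.03 -0.005 0 -0.008 0;0.03 -0.005 0 -0.008 0;0.03 0.02 0 0.03 0;0.03 0 0 0 0"

```text
time_s: 19.85
eef_pos: [0.5414, -0.0281, 0.2277]
tcp_rot: [0.229, 0.112, 0.967, -0.026]
wrist_force: [-1.3, -0.9, -1.0]
opening: 0.039
```

```bash
python3 - <<'E'
from h import *
H=ori(t=.445,yaw=-.227)
to([.525,-.022,.17])
E
```

```text
tool slope rel head: rotvec in head axes (x roll,y pitch,z yaw) [-0.0011 -0.0196 -0.0026] slope 0.4646
t 19.85 p [ 0.5414 -0.0281  0.2277] toolshift [0.0413 0.0022 0.0438] yang 1.341 z [ 0.436 -0.102 -0.894] F [-1.3 -0.9 -1. ] open 0.039 q [-0.199, -0.033, -0.438, 0.702, -0.014, 0.027]
```

```bash
python3 - <<'E'
from h import *
to([.5354,-.0247,.1214])
E
```

```text
t 19.85 p [ 0.5414 -0.0281  0.2277] toolshift [0.0535 0.0019 0.092 ] yang 1.341 z [ 0.436 -0.102 -0.894] F [-1.3 -0.9 -1. ] open 0.039 q [-0.199, -0.033, -0.438, 0.702, -0.014, 0.027]
```

jog_arm --rows "0.03 0.008 0 0.014 0;0.03 0.008 0 0.014 0;0.03 0.008 0 0.014 0;0.03 0.008 0 0.014 0;0.03 0.008 0 0.014 0;0.03 0.006 0 0.01 0;0.03 0 0 0 0"

```text
time_s: 20.55
eef_pos: [0.5464, -0.0289, 0.1498]
tcp_rot: [0.238, 0.111, 0.965, -0.027]
wrist_force: [-0.1, -0.3, -1.0]
opening: 0.0389
```

```bash
python3 - <<'E'
from h import *
from plant import cams
H=ori(t=.445,yaw=-.227)
to([.5354,-.0247,.1214])
w=cams.snapshot("side");pickle.dump(w,open("side11.pkl","wb"));crop(w["color"],240,185,80,70,9.5,"pics/d11.png")
w=cams.snapshot("scene");pickle.dump(w,open("scene11.pkl","wb"));crop(w["color"],205,160,90,90,7,"pics/s11.png")
E
```

```text
tool slope rel head: rotvec in head axes (x roll,y pitch,z yaw) [-0.0005 -0.0382 -0.0026] slope 0.4832
t 20.55 p [ 0.5464 -0.0289  0.1498] toolshift [0.0235 0.0015 0.0197] yang 1.3413 z [ 0.453 -0.105 -0.886] F [-0.1 -0.3 -1. ] open 0.0389 q [-0.199, 0.03, -0.6, 0.457, -0.014, 0.028]
```

View pics/d11.png

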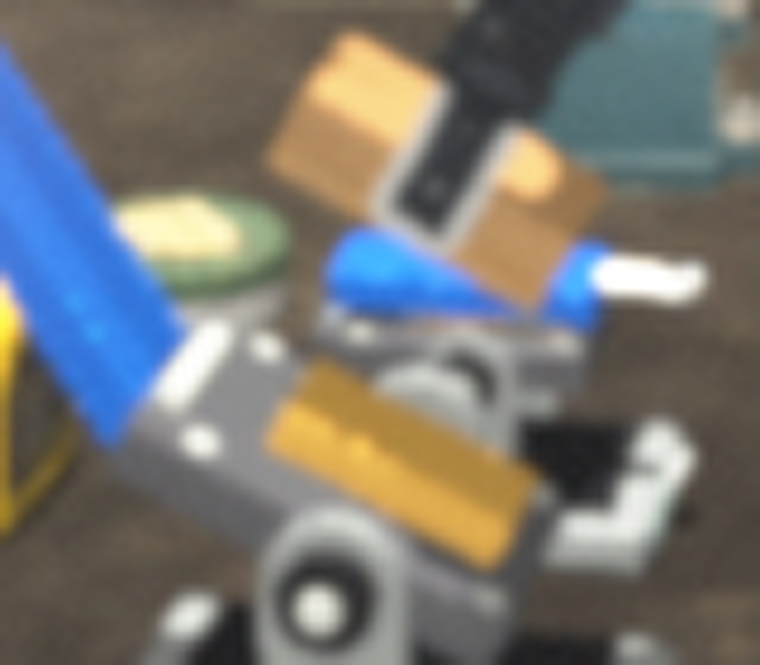

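View pics/s11.png

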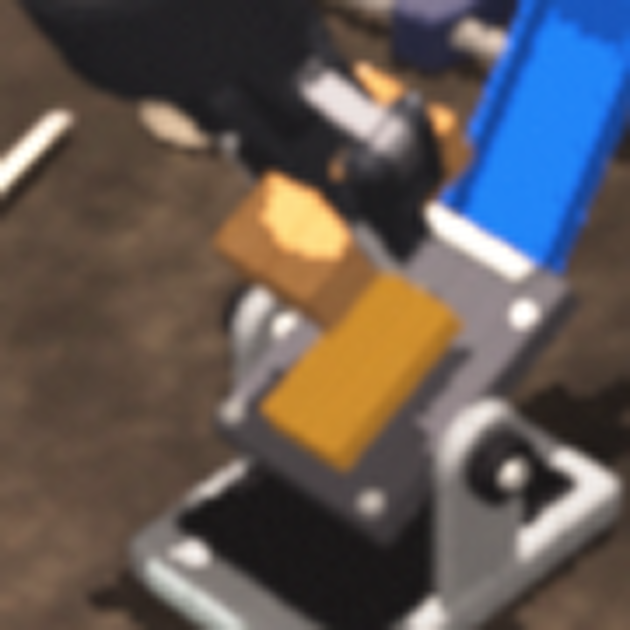

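```bash
cat > e11.py <<'E'
from edge import *
import sys
D=pickle.load(open("side11.pkl","rb")); im=cv2.cvtColor(D["color"],cv2.COLOR_RGB2LAB).astype(float)
C=lambda x,y:np.array([240+x/9.5-.45,185+y/9.5-.45])
def e(a,b,**k): return edge(C(*a),C(*b),im=im,**k)
print("blk botL",e((270,162),(380,222),span=2),"botR",e((450,262),(525,302),span=2),"topnear",e((300,95),(390,145),span=1.5),"topfar",e((355,35),(440,82),span=2))
print("bot joint",e((265,160),(530,303),span=2,skip=[(.4,.68)]))
print("pad far",e((320,358),(545,485),span=2),"near low",e((268,445),(492,568),span=2))
x,R,p=st()
def an(a,b): 
    m=proj(D,[p+R@np.array(a),p+R@np.array(b)]); return np.degrees(np.arctan2(*(m[1]-m[0])[::-1])).round(2)
print("pred blk",an((-.035,.02,.0025),(.035,.02,.0025)),an((-.035,.02,-.0195),(.035,.02,-.0195)))
E
python3 e11.py|grep -v -e big -e small
```

```text
blk botL (np.float32(29.514894), np.float32(0.048625406)) botR (np.float32(33.37228), np.float32(0.1737322)) topnear (np.float32(30.02213), np.float32(0.049513258)) topfar (np.float32(29.706913), np.float32(0.05609019))
bot joint (np.float32(28.461285), np.float32(0.20675912))
pad far (np.float32(28.12896), np.float32(0.18935692)) near low (np.float32(28.712317), np.float32(0.13964583))
pred blk 30.36 30.31
```

```bash
cat >> h.py <<'E'
def rel(t=.445,yaw=-.227,o=(.5574,-.0297)):
    H=ori(yaw,t); x,R,p=st()
    n=H[:,2]; pad=np.array([o[0],o[1],.074])+.02*n
    bc=p+R@np.array([0,0,-.0085]); bot=bc-.011*n
    v=H.T@(bot-pad); print("block bottom rel pad in head axes (mm)",(v*1e3).round(2),"t",round(x["time_s"],2),"F head",(H.T@x["wrist_force"]).round(2),"F",x["wrist_force"].round(1),"open",round(x["opening"],4))
    print("tool shift to centre (x,y), full", (R.T@(-H@v)).round(4))
E
python3 - <<'E'
from h import *
rel()
# pad/block centre pixel check in side & scene
E
```

```text
tool slope rel head: rotvec in head axes (x roll,y pitch,z yaw) [-0.0005 -0.0408 -0.0027] slope 0.4858
block bottom rel pad in head axes (mm) [23.86 -1.63 51.5 ] t 20.65 F head [-0.25  0.06 -0.13] F [-0.1  0.1 -0.2] open 0.0388
tool shift to centre (x,y), full [0.0259 0.0016 0.0505]
```

jog_arm --rows "0.03 0.006 0.0005 0.007 0;0.03 0.006 0.0005 0.007 0;0.03 0.006 0.0005 0.007 0;0.03 0.005 0 0.007 0;0.03 0.002 0 0.007 0;0.03 0 0 0 0"

```text
time_s: 21.25
eef_pos: [0.543, -0.0262, 0.108]
tcp_rot: [0.241, 0.111, 0.964, -0.027]
wrist_force: [-0.1, -0.1, -0.3]
opening: 0.0392
```

```bash
python3 - <<'E'
from h import *
rel()
E
```

```text
tool slope rel head: rotvec in head axes (x roll,y pitch,z yaw) [-0.0003 -0.0444 -0.0026] slope 0.4894
block bottom rel pad in head axes (mm) [ 0.9   0.2  14.56] t 21.25 F head [-0.17 -0.14 -0.27] F [-0.1 -0.1 -0.3] open 0.0392
tool shift to centre (x,y), full [ 0.0016 -0.0002  0.0145]
```

```bash
python3 - <<'E'
from h import *
from plant import cams
w=cams.snapshot("side");pickle.dump(w,open("side12.pkl","wb"));crop(w["color"],240,195,80,70,9.5,"pics/d12.png")
w=cams.snapshot("scene");pickle.dump(w,open("scene12.pkl","wb"));crop(w["color"],205,165,90,90,7,"pics/s12.png")
w=cams.snapshot("wrist");pickle.dump(w,open("wrist12.pkl","wb"));cv2.imwrite("pics/w12.png",w["color"][:,:,::-1])
E
```

```text
(no output)
```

View pics/d12.png

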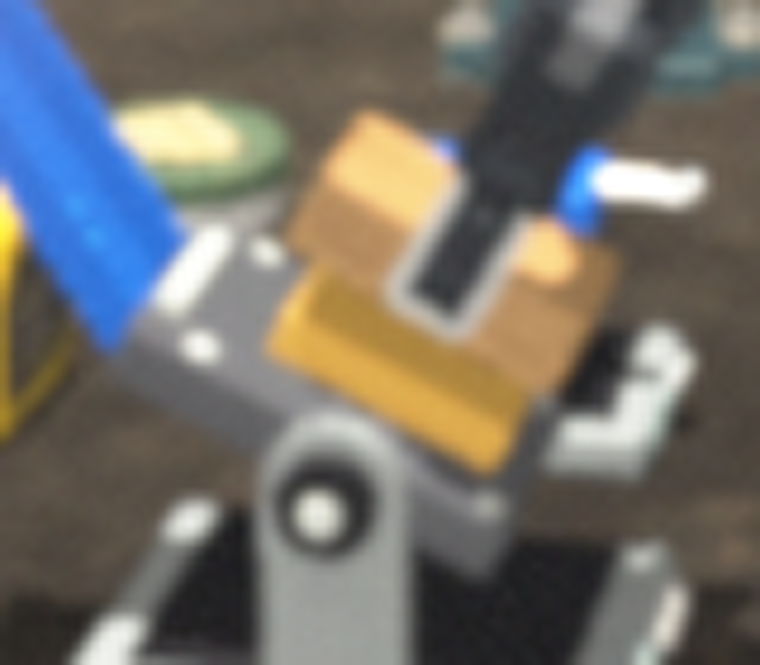

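View pics/s12.png

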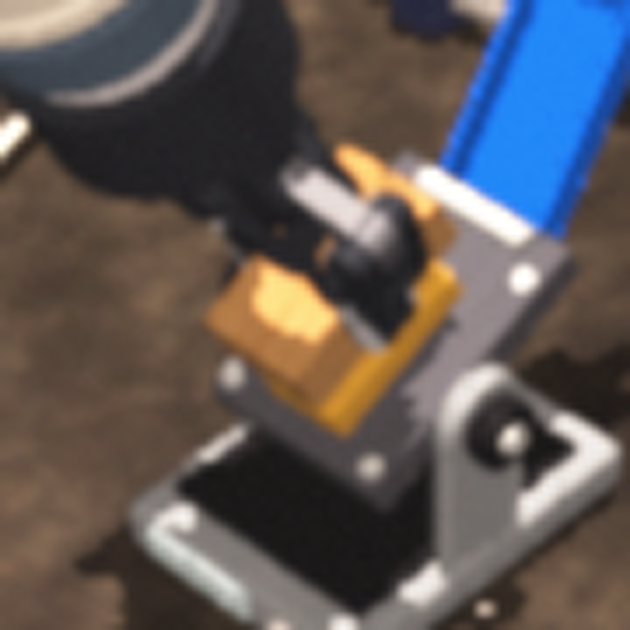

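View pics/w12.png

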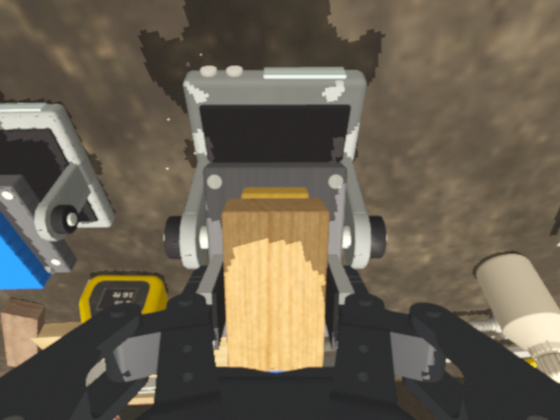

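```bash
python3 - <<'E' | grep -v -e big -e small
from edge import *
D=pickle.load(open("side12.pkl","rb")); im=cv2.cvtColor(D["color"],cv2.COLOR_RGB2LAB).astype(float)
C=lambda x,y:np.array([240+x/9.5-.45,195+y/9.5-.45])
def e(a,b,**k): return edge(C(*a),C(*b),im=im,**k)
print("bot",e((288,248),(545,393),span=2,skip=[(.38,.7)]),"padlow",e((268,348),(490,472),span=2), "topnear",e((330,190),(400,230),span=1.5))
m=proj(D,model([.5574,-.0297,-.227,.445],[("h",(-.03,.016,.008)),("h",(.03,.016,.008)),("h",(-.0341,.02,.03456)),("h",(.0359,.02,.03456)),("h",(.03,-.016,.02))]))
print(((m-[239.55,194.55])*9.5).round(0).tolist())
E
```

```text
bot (np.float32(29.610115), np.float32(0.34528524)) padlow (np.float32(29.117464), np.float32(0.17325263)) topnear (np.float32(30.3949), np.float32(0.033416588))
[[495.0, 475.0], [267.0, 352.0], [557.0, 400.0], [287.0, 255.0], [321.0, 260.0]]
```

jog_arm --rows "0.03 0.001 0 0.004 0;0.03 0.0005 0 0.004 0;0.03 0 0 0.003 0;0.03 0 0 0.002 0;0.03 0 0 0 0"

```text
time_s: 21.9
eef_pos: [0.5496, -0.0277, 0.0973]
tcp_rot: [0.243, 0.111, 0.963, -0.027]
wrist_force: [0.2, -0.6, -0.3]
opening: 0.0392
```

```bash
python3 - <<'E'
from h import *
rel()
E
```

```text
tool slope rel head: rotvec in head axes (x roll,y pitch,z yaw) [-0.0002 -0.0483 -0.0027] slope 0.4933
block bottom rel pad in head axes (mm) [2.37 0.18 1.98] t 21.9 F head [ 0.18 -0.51 -0.47] F [ 0.2 -0.6 -0.3] open 0.0392
tool shift to centre (x,y), full [ 0.0025 -0.0002  0.0019]
```

jog_arm --rows "0.03 0.003 0 0 0;0.03 0.0015 0 0 0;0.03 0 0 0 0"

```text
time_s: 22.2
eef_pos: [0.5453, -0.0267, 0.0949]
tcp_rot: [0.242, 0.111, 0.963, -0.027]
wrist_force: [0.5, -0.3, -0.5]
opening: 0.0393
```

```bash
python3 - <<'E'
from h import *
rel()
E
```

```text
tool slope rel head: rotvec in head axes (x roll,y pitch,z yaw) [-0.0002 -0.048  -0.0027] slope 0.493
block bottom rel pad in head axes (mm) [-2.61  0.19  1.73] t 22.2 F head [ 0.32 -0.18 -0.69] F [ 0.5 -0.3 -0.5] open 0.0393
tool shift to centre (x,y), full [-0.0025 -0.0002  0.0019]
```

jog_arm --rows "0.03 -0.0018 0 0.001 0;0.03 0 0 0.001 0;0.03 0 0 0.001 0;0.03 0 0 0 0"

```text
time_s: 22.6
eef_pos: [0.5484, -0.0273, 0.0935]
tcp_rot: [0.243, 0.111, 0.963, -0.027]
wrist_force: [-2.7, 0.0, 1.2]
opening: 0.0394
```

```bash
python3 - <<'E'
from h import *
rel()
E
```

```text
tool slope rel head: rotvec in head axes (x roll,y pitch,z yaw) [-0.0001 -0.0486 -0.0026] slope 0.4936
block bottom rel pad in head axes (mm) [-0.4   0.28 -0.87] t 22.6 F head [-1.86 -0.58  2.27] F [-2.7  0.   1.2] open 0.0394
tool shift to centre (x,y), full [-0.0004 -0.0003 -0.0009]
```

jog_arm --rows "0.03 0 0 0.001 0;0.03 0 0 0.001 0;0.03 0 0 0.001 0;0.03 0 0 0 0"

```text
time_s: 23.0
eef_pos: [0.5497, -0.0276, 0.0909]
tcp_rot: [0.243, 0.111, 0.963, -0.027]
wrist_force: [-4.7, 0.0, 4.8]
opening: 0.0394
```

```bash
python3 - <<'E'
from h import *
from plant import cams
rel()
w=cams.snapshot("side");pickle.dump(w,open("side13.pkl","wb"));crop(w["color"],240,195,80,70,9.5,"pics/d13.png")
x=st()[0];print(x["ft_torque"])
rel()
E
```

```text
tool slope rel head: rotvec in head axes (x roll,y pitch,z yaw) [-0.0001 -0.0487 -0.0025] slope 0.4937
block bottom rel pad in head axes (mm) [-0.37  0.28 -3.8 ] t 23.0 F head [-2.06 -1.04  6.26] F [-4.7  0.   4.8] open 0.0394
tool shift to centre (x,y), full [-0.0006 -0.0003 -0.0038]
[0.17623853 0.9346983  0.0179356 ]
tool slope rel head: rotvec in head axes (x roll,y pitch,z yaw) [-0.0001 -0.0487 -0.0024] slope 0.4937
block bottom rel pad in head axes (mm) [-0.37  0.31 -3.74] t 23.05 F head [-1.89  0.01  6.13] F [-4.2  1.   4.7] open 0.0391
tool shift to centre (x,y), full [-0.0005 -0.0003 -0.0037]
```

View pics/d13.png

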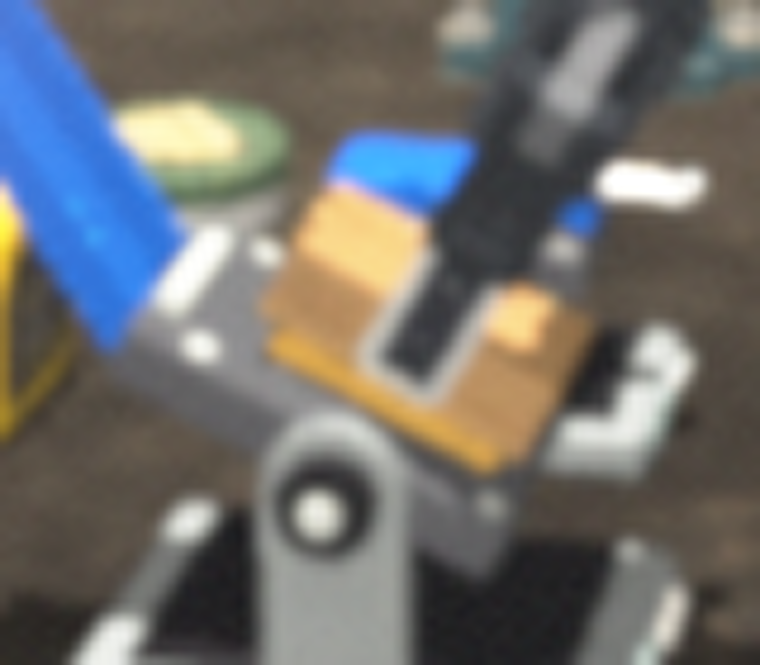

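```bash
python3 - <<'E' | grep -v -e big -e small
from edge import *
from plant import cams
D=pickle.load(open("side13.pkl","rb")); im=cv2.cvtColor(D["color"],cv2.COLOR_RGB2LAB).astype(float)
C=lambda x,y:np.array([240+x/9.5-.45,195+y/9.5-.45])
def e(a,b,**k): return edge(C(*a),C(*b),im=im,**k)
print("bot/pad seam",e((265,320),(515,460),span=1.5,skip=[(.38,.7)]),"padlow",e((275,352),(490,472),span=1.5),"topnear",e((295,248),(380,295),span=1.5),"topfar",e((335,185),(430,235),span=2))
for y in (0,):
    x,R,p=st()
    def an(a,b):
        m=proj(D,[p+R@np.array(a),p+R@np.array(b)]); return np.degrees(np.arctan2(*(m[1]-m[0])[::-1])).round(2)
    print("pred blk if aligned to tool",an((-.035,.02,.0025),(.035,.02,.0025)),an((-.035,.02,-.0195),(.035,.02,-.0195)))
crop(D["color"],262,215,42,34,18,"pics/d13z.png")
w=cams.snapshot("scene");pickle.dump(w,open("scene13.pkl","wb"));crop(w["color"],215,185,65,60,12,"pics/s13.png")
w=cams.snapshot("wrist");pickle.dump(w,open("wrist13.pkl","wb"));crop(w["color"],170,150,210,230,2.6,"pics/w13.png")
E
```

```text
bot/pad seam (np.float32(29.236794), np.float32(0.14178899)) padlow (np.float32(29.45181), np.float32(0.073376514)) topnear (np.float32(29.372093), np.float32(0.051975068)) topfar (np.float32(24.381617), np.float32(0.06455501))
pred blk if aligned to tool 30.88 30.84
```

View pics/d13z.png

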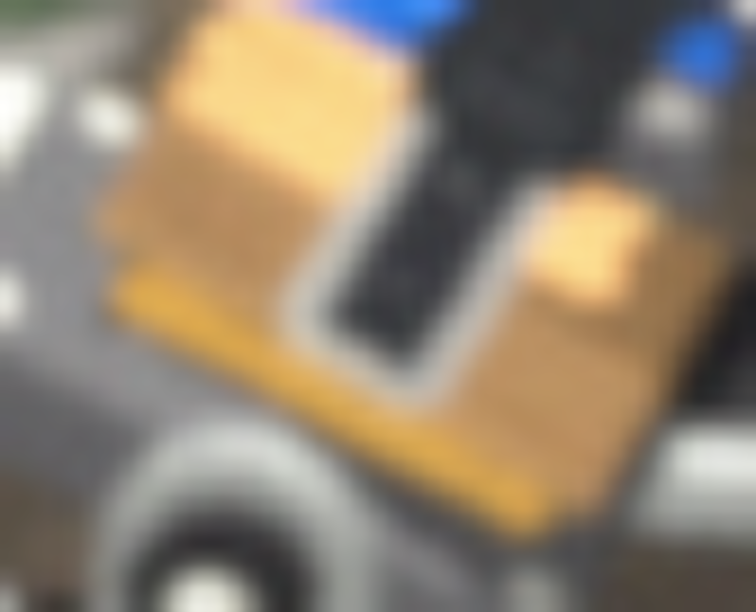

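View pics/s13.png

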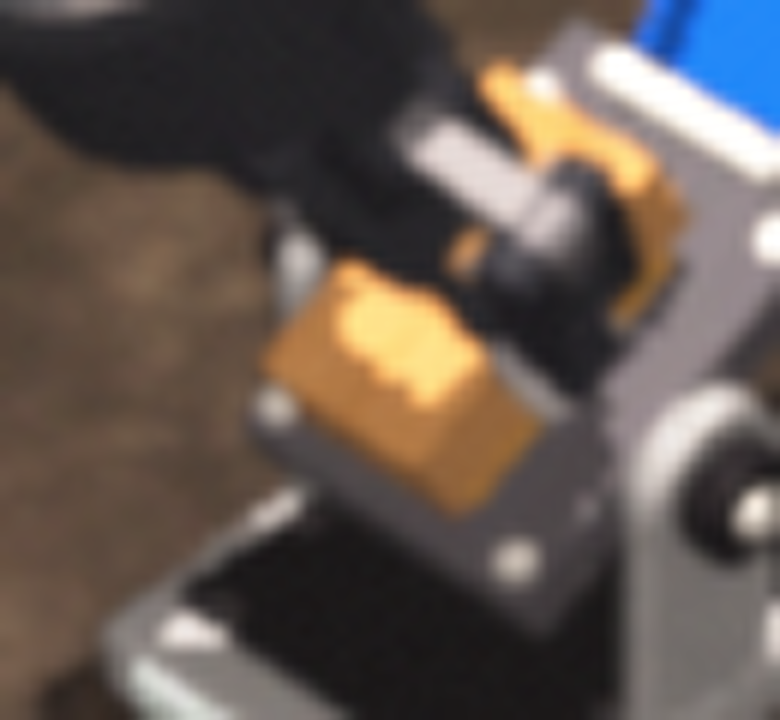

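View pics/w13.png

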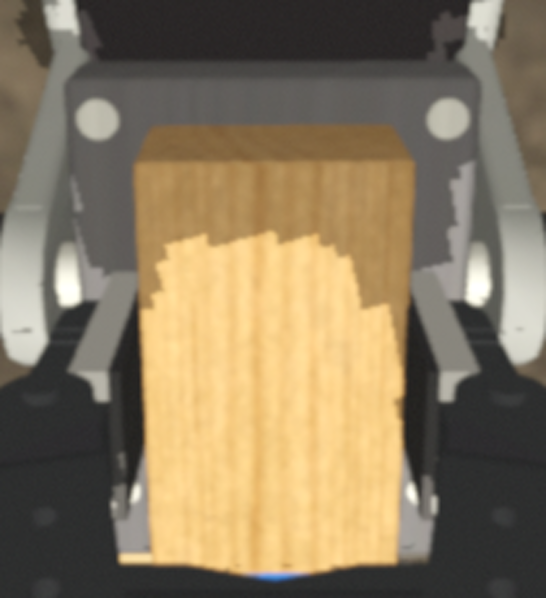

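jog_arm --rows "0.03 0 0 0.0004 0;0.03 0 0 0 0;0.03 0 0 0 0"

```text
time_s: 23.45
eef_pos: [0.5497, -0.0276, 0.0907]
tcp_rot: [0.243, 0.111, 0.963, -0.027]
wrist_force: [-4.5, 0.8, 5.6]
opening: 0.0391
```

```bash
python3 - <<'E'
from h import *
from plant import cams
rel()
f=[]
for i in range(4):
    w=cams.snapshot("side" if i%2 else "scene"); x=st()[0]; f.append((round(x["time_s"],2),x["wrist_force"].round(1).tolist(),x["eef_pos"].round(4).tolist()))
    if i==2: crop(w["color"],180,130,260,220,3,"pics/s14.png")
    if i==3: pickle.dump(w,open("side14.pkl","wb"));crop(w["color"],160,150,200,160,3.9,"pics/d14.png")
print(f);rel()
E
```

```text
tool slope rel head: rotvec in head axes (x roll,y pitch,z yaw) [-0.0001 -0.0488 -0.0025] slope 0.4938
block bottom rel pad in head axes (mm) [-0.37  0.29 -4.  ] t 23.45 F head [-1.75 -0.21  7.05] F [-4.5  0.8  5.6] open 0.0391
tool shift to centre (x,y), full [-0.0006 -0.0003 -0.004 ]
[(23.5, [-4.7, 0.4, 5.5], [0.5498, -0.0276, 0.0908]), (23.55, [-4.9, -0.1, 4.4], [0.5497, -0.0276, 0.0907]), (23.6, [-4.9, 0.1, 4.9], [0.5497, -0.0276, 0.0907]), (23.65, [-4.7, 1.0, 4.7], [0.5498, -0.0276, 0.0907])]
tool slope rel head: rotvec in head axes (x roll,y pitch,z yaw) [-0.0001 -0.0488 -0.0025] slope 0.4938
block bottom rel pad in head axes (mm) [-0.36  0.31 -4.01] t 23.65 F head [-2.29 -0.09  6.29] F [-4.7  1.   4.7] open 0.0395
tool shift to centre (x,y), full [-0.0006 -0.0003 -0.004 ]
```

View pics/d14.png

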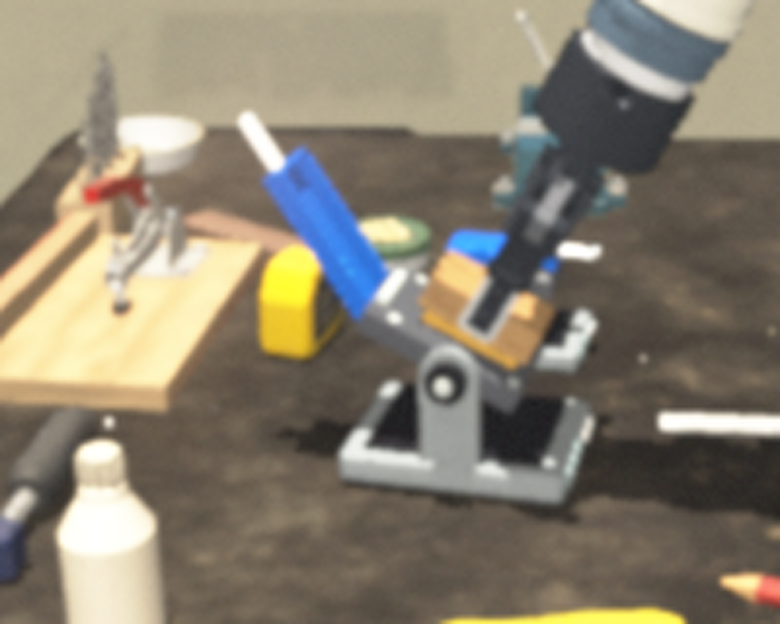

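View pics/s14.png

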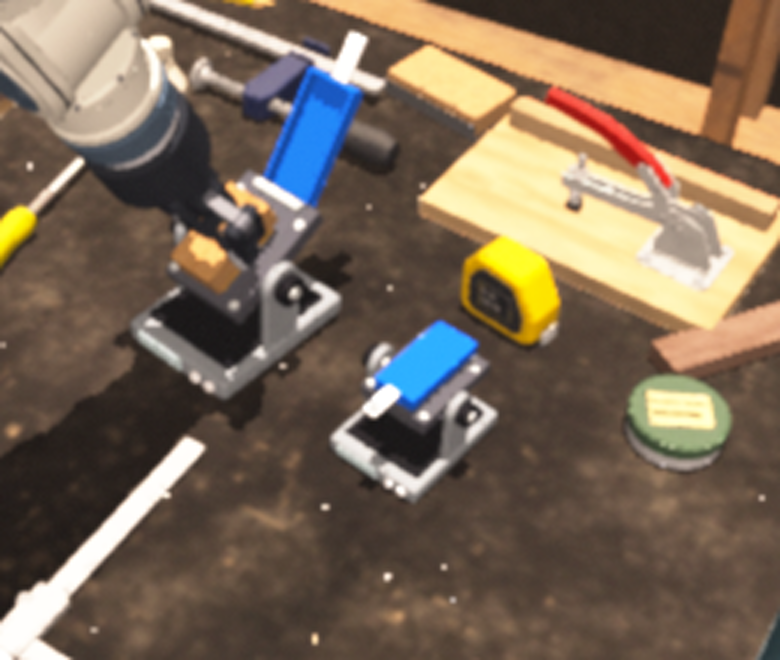

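```bash
python3 - <<'E' | grep -v -e big -e small
from fit3 import *
D=pickle.load(open("side14.pkl","rb"))
for a in (2.4,2.5,2.6):
    v=np.array([-.129,.0165]);c,s_=np.cos(a),np.sin(a)
    m=model([.5574,-.0297,-.227,.445],[("h",(.054+c*v[0]+s_*v[1],0,.008-s_*v[0]+c*v[1]))]); print(a,((proj(D,m)-[159.6,149.6])*3.9).round(0))
E
```

```text
2.4 [[278.  92.]]
2.5 [[260. 103.]]
2.6 [[244. 116.]]
```

```bash
python3 - <<'E'
from plant import ticket
print(ticket.sign_off())
E
```

```text
the job is handed in; nothing more can be done
None
```

The job is handed in at about 23.7 s: the flap is fully back and the pine block is still gripped and pressed flush on the brass pad. I used the larger meter; its base measured about 124 x 91 mm in the picture, against 92 x 70 mm for the look-alike.

To get the tilt, I pushed the wrist to its range limit, since the jog rows cannot tilt the tool directly. I then lowered the block onto the pad.

Last checks before hand-in:
- **Flap:** in the side view the tab end sits where an opening of 2.6 rad puts it, so it is against its stop. I pushed about 14 N against that stop. The head's screws were in the same pixels before and after, and a later side view shows no change, so its slope did not shift.
- **Flushness:** the seam between block and pad runs at 29.2° in the side picture, and the pad's edge at 29.5°. Centring worked out at about 0.4 mm lengthwise and 0.3 mm sideways.
- **Push:** about 6.3 to 7 N along the pad's normal and steady, which is a sink of roughly 3.5 to 4 mm out of 8. There was also about 2 N of sideways force along the slope.
- **Bystanders:** the tape, tin and glue bottle look unmoved.

Some readings disagreed:
- **Head slope:** the first fits gave 0.40 to 0.42 rad and the later edge and screw measurements about 0.445. I used 0.445.
- **Tool tilt:** the tool is tilted about 0.05 rad more than the pad. In the side view the block sits about 0.03 to 0.04 rad back from the tool, which makes it flush; a rougher wrist-camera estimate before contact pointed slightly the other way.

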